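# Turn the slide carrier home on its locating peg and clip it

## Robot

A 7-joint arm with a two-finger parallel gripper is mounted at the origin on a cart in front of the work surface, level with it; the furniture and walls round the work are solid. World frame = base frame: x ahead of the robot, y to its left, z up, the work surface at z = 0. Lengths are in mm, angles in rad, forces in N, time in s.
With the tool pointing down it reaches from about 400 to 875 mm from the base axis. Payload 4.4 kg.
Tool frame: the origin (TCP) lies between the finger pads; the fingertips stand 11 mm ahead of it and the grasp point (between the pads) lies 8 mm behind it; y points along the fingers, x is the direction in which the jaws open and shut, and the axes are right-handed (so a half turn about y gives the same grasp; the last joint's range is limited). The gripper opens to 85 mm and grips with 20 to 120 N. Pads are 22 mm wide; open, the fingers measure 114 mm over their backs; the gripper's body (76 mm by 85 mm) begins 54 mm behind the grasp point. The pads swing forward as they close: fully open they stand 13 mm farther back than shut.
Start: joints at [1.099, 0.628, 0.038, 1.517, -0.027, 0.996, -0.02], TCP at [256.618, -597.214, 242.313] pointing down, gripper open.
Joint ranges: [-3.06, 3.06], [-0.37, 2.12], [-1.25, 1.32], [0.18, 2.47], [-1.1, 4.24], [0.23, 1.98], [-2.94, 2.94]. Speed limits (rad/s): [2.57, 2.57, 3.14, 3.14, 3.14, 3.14, 3.14].

## Interface

Orientations are given as [roll, pitch, yaw] about the fixed x, y, z axes, in that order (R = Rz(yaw) Ry(pitch) Rx(roll)).
In Python, from cell import * gives the robot as it stands.
- The arm moves only by the shell command python3 -m jog 'ROWS'. ROWS is JSON, a list of rows, each an object of numbers: "x", "y", "z": the shift along the tool's x, y, z in mm; "ax", "ay", "az": the turn, a rotation vector about the tool's x, y, z in rad; "grip": the finger opening in mm, from 0 to 85.4. In form: [{"x": .., "y": .., "z": .., "ax": .., "ay": .., "az": .., "grip": ..}, ...]. A call has 1 to 5 rows; each row is the pose to reach, as a shift and turn from the pose commanded when the call began, along the tool's axes at that moment; what a row does not reach only later rows make up. A row lasts 1/10 s, in which the tool goes at most 50 mm and 8.59 degrees, less where a joint would pass 70% of its speed; a pose out of reach is approached as far as the arm can. A call with a gripper value outside its range is refused whole. The fingers move at their own pace and stop on an object; the grip force is fixed at half the most. Time passes only in rows, so rows that repeat a pose let the fingers close. It gives the time, the measured TCP pose, the force and the opening at its end, in the units of the state.
- read_state(): the state, without advancing time (a new reading comes with each control period).
- get_image(name): name is "scene" or "top" or "wrist"; returns a dict with "color" (384x512x3 uint8, red, green, blue), "vfov" (degrees; the focal length in pixels is half the picture's height over the tangent of half this angle, whatever the lens; pixels are square), "cx", "cy" (the principal point, pixels), "camera_from_world" (4x4, takes a point from world to camera coordinates). Camera axes: x right, y down, z forward; pixel columns grow to the right and rows downward; lengths in mm; the calibration is good to about 2 mm. A picture is of the moment at which its call begins. There is no depth.
- finish_job(): hands the job in, once; it reports no verdict.
The state is a dict: "clock": time; "qpos": joint angles; "qd": joint speeds; "tau": joint torques, N m; "eef_pos": TCP position; "tool_rot": TCP orientation; "force": force on the tool from outside, world axes, zero at the start; "torque": the same for the moment, N m; "width": finger opening in mm.
Only numpy, scipy, OpenCV 4.12 (cv2) and the standard library are available. Lean on these libraries where they do the work, as an engineer would, in place of code of your own. Each camera call takes 0.05 s, during which the arm holds its last target.

## Task

The flat slide carrier lies askew on the specimen stage. Push its near right corner away from you so that it turns on the stage, without lifting it, about the round peg in the notch of its opposite corner, until its far edge bears on the steel stop; hold it there for about a second with a steady push of about 10 N, never more than 15 N, with both sides of the notch touching the peg. Then swing the clip fully over the carrier by its black knob, leave the carrier home against peg and stop, and let go; do not disturb the bottles and the cup near by.

Things in the scene. Friction and masses are not known exactly. Their poses are not given: they have to be found in the camera images.
- stage: grey flat base plate 190 x 180 mm fixed to the worktop, near side towards the robot. Origin on the worktop; +x away from the robot, +y left, z up. The plate spans x -100..90 and y -85..95 mm; its top is 12 mm above the origin. Peg, clip and stop stand on it.
- peg (a point): axis of the steel locating peg, 12 mm diameter, 17 mm tall above the stage top, fixed at the stage's far left (x 44, y 38 mm in the stage frame); the point is 5 mm above the stage top
- stop: stop on the stage's far right (block front at x 66, y -40 mm in the stage frame): a grey block 20 x 20 x 11 mm with an adjusting screw that carries an upright round steel nose, 12 mm in diameter, 11 mm tall, in front of it. Origin: foot of the block's front face. The nose's near side, which the carrier has to touch, lies 12 to 20 mm nearer (-x), set anew each time and not reported. It is rigid.
- carrier: loose flat, slippery anodised slide carrier 100 (x) x 88 (y) x 10 mm, about 0.35 kg, three glass slides in its top. A 12 x 12 mm square notch is cut from its far left (+x, +y) corner. Origin: at its underside, the point that lies on the peg's axis when both sides of the notch touch the peg, at any turn. From it the carrier spans x -94..6, y -82..6 mm. Home: axes within 4 degrees of the stage's
- carrier_centre (a point): middle of the carrier, half-way up (44 mm in -x and 38 mm in -y from its origin, 5 mm up). The carrier starts turned clockwise (seen from above) by 11 to 24 degrees, the notch within 5 mm of the peg. It slides with about 1 N of friction, and turning it on the peg takes up to 6 N; against the stop it does not yield
- carrier_edge (a point): point on the carrier's far edge (x 6, y -78 mm from the carrier's origin, half-way up) that comes to the stop's nose
- carrier_corner (a point): the carrier's near right corner (x -94, y -82 mm from the carrier's origin, half-way up), the corner to push; push on the near edge 10 to 30 mm beside it: further left loses leverage, right of the stop lifts the notch off the peg
- clip (a joint): flat steel clip on an upright post at the stage's right (pivot at x 20, y -64 mm in the stage frame); 0: it points to stage +x, clear of the carrier; it grows counter-clockwise (seen from above) up to its end stop at 1.571, where it points to stage +y over the carrier. It stays where it is left and needs about 1.5 N at the knob. Its underside is 24 mm above the worktop, 2 mm over the carrier
- clip_knob (a point): centre of the clip's upright black knob, 15 mm in diameter, 43 mm from the pivot, 42 mm above the worktop; the knob reaches from 29 to 54 mm above the worktop
- stain_bottle: amber bottle with black cap, 45 mm wide, 90 mm tall, a bystander; origin under its centre
- dropper: small white dropper bottle, 27 mm wide, 74 mm tall, a bystander; origin under its centre
- specimen_cup: specimen cup with white screw cap, 52 mm wide, 64 mm tall, a bystander; origin under its centre
Mind the look-alikes: they are no part of the job. Of the things that look like the carrier, the larger one is meant.

How it is judged (in metres and radians):
On the way, in this order (a step that is already met when the one before it is completed fails the run):
1. the carrier is home (notch on the peg, far edge on the stop) and is pressed on the stop with at least 4 N (horizontal distance between carrier and peg below 0.0025 m and horizontal distance between carrier_edge and nose_c0 below 0.0078 m and contact force between carrier and stop above 4 N), for 0.4 s.
2. the clip is swung over the carrier, which is still home (horizontal distance between carrier and peg below 0.0025 m and horizontal distance between carrier_edge and nose_c0 below 0.0078 m and value of joint clip above 1.4 rad), for 0.2 s.
At the end, for the whole second after the job is handed in: the notch point is within 2.5 mm of the peg's axis, the far edge within about 1.5 mm of the stop's nose (7.8 mm from its axis), the clip turned past 1.4 rad over the carrier; the carrier is at rest (all of step 2 and linear speed of carrier below 0.01 m/s); the robot touches nothing.
It fails at once if the carrier is pressed on the stop, or pushed, with more than 15 N (contact force between carrier and stop above 15 N or contact force between any of the fingers, the arm and carrier above 15 N).
It fails at once if the carrier is lifted or tipped (angle between carrier's own z axis and vertical above 0.08 rad or height (world z) of carrier above 0.018 m).
It fails at once if the notch leaves the peg by more than 15 mm (horizontal distance between carrier and peg above 0.015 m).
It fails at once if a bottle or the cup near by is moved by more than 10 mm (distance of any of stain_bottle, dropper, specimen_cup from where it was at the start of the episode above 0.01 m).
It also fails if it takes over 64 s, if anything falls off the work surface, if the arm or the gripper's body presses on something with over 40 N, if the wrist force passes 120 N, or if a joint passes its speed limit or range.

## Working session

There is one attempt and no reset: what is moved stays moved. The work goes in short steps, Python scripts to look and compute and a shell command to move; the robot and the scene stay as the last step left them, time stands still between calls to the robot, and variables do not carry over. Pictures are saved under pics/ and viewed, and the job is handed in when it is done.

```bash
ls; mkdir -p pics; python3 - <<'E'
from cell import *
import cv2
s=read_state();print(s)
for n in("scene","top","wrist"):
    i=get_image(n);cv2.imwrite(f"pics/{n}0.png",i["color"][:,:,::-1]);print(n,i["vfov"],i["cx"],i["cy"],i["camera_from_world"].tolist() if hasattr(i["camera_from_world"],'tolist') else i["camera_from_world"])
E
```

```text
pics
{'clock': 0.0, 'qpos': array([ 1.09921434,  0.62931199,  0.03842772,  1.51836016, -0.02700745,
        0.99627678, -0.01998931]), 'qd': array([-0.00061825, -0.00091722,  0.00211944, -0.00136781, -0.00016884,
        0.00011582,  0.00044529]), 'tau': array([-1.73804779e-04, -5.63400364e+01,  1.22592911e+00, -1.93439752e+01,
        1.08880940e-02,  1.04703259e-02, -2.09284093e-05]), 'eef_pos': array([ 256.38331318, -596.6582884 ,  241.41341875]), 'tool_rot': array([-1.57080391,  0.00183887, -1.16499602]), 'force': array([-0.40295219,  1.18714983,  0.2773834 ]), 'torque': array([-0.01177514, -0.03486655, -0.02832574]), 'width': 85.24507982510396}
scene 49.59569598396545 248.23712058446563 187.30377368013006 [[-0.548818607029935, -0.8359250312071013, -0.0052420205196559285, 230.9208192026528], [-0.5631114614025007, 0.3743254988588465, -0.7367400511314799, 364.5991773497642], [0.6178216721796521, -0.4013848067696165, -0.6761557648054596, 747.6687166115829], [0.0, 0.0, 0.0, 1.0]]
top 57.6784497806454 255.35816036373305 190.74508209900316 [[-0.02537163766302919, -0.999671128113969, -0.003730364277247032, -50.92968018819514], [-0.9905047929710196, 0.025643005519343186, -0.13506550769671904, 507.8489883951806], [0.13511674620021574, 0.0002681105740868129, -0.9908296488362602, 867.8716358139468], [0.0, 0.0, 0.0, 1.0]]
wrist 61.96342509398471 255.09683832953274 196.008438151382 [[0.39498648308107215, -0.9186814681189535, -0.0031683304835309098, -648.5475817075154], [-0.8781948956534136, -0.37858742216543484, 0.29231026158248935, -38.34515382575821], [-0.2697395103271643, -0.11267619053259559, -0.9563182904533023, 381.96617685261145], [0.0, 0.0, 0.0, 1.0]]
```

View pics/scene0.png

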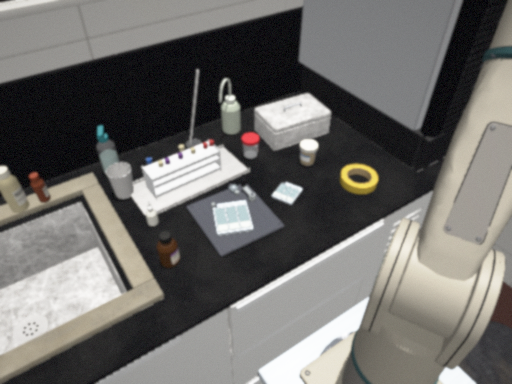

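View pics/top0.png

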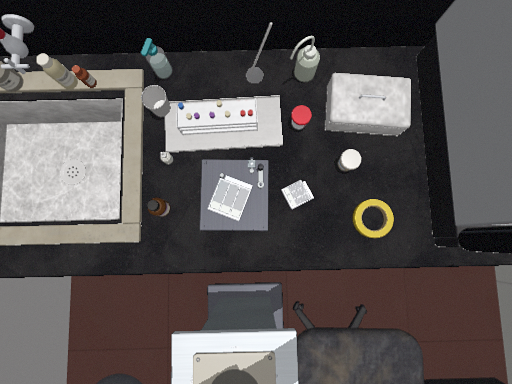

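View pics/wrist0.png

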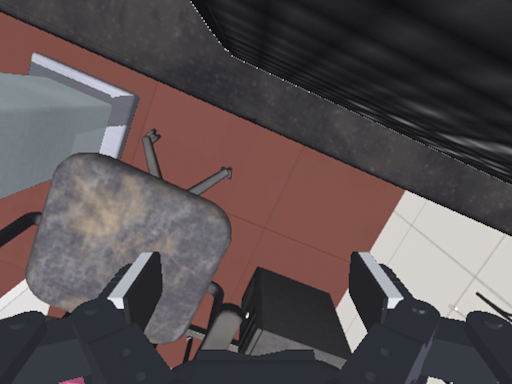

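```bash
python3 - <<'E'
import cv2
a=cv2.imread("pics/top0.png")[150:240,190:280];cv2.imwrite("pics/topc.png",cv2.resize(a,None,fx=6.6,fy=6.6,interpolation=cv2.INTER_CUBIC))
a=cv2.imread("pics/scene0.png")[170:260,180:310];cv2.imwrite("pics/scenec.png",cv2.resize(a,None,fx=6,fy=6,interpolation=cv2.INTER_CUBIC))
E
```

```text
(no output)
```

View pics/topc.png

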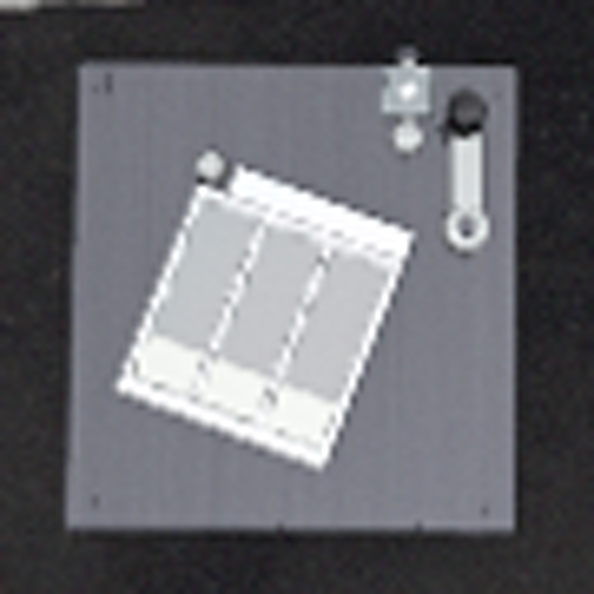

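View pics/scenec.png

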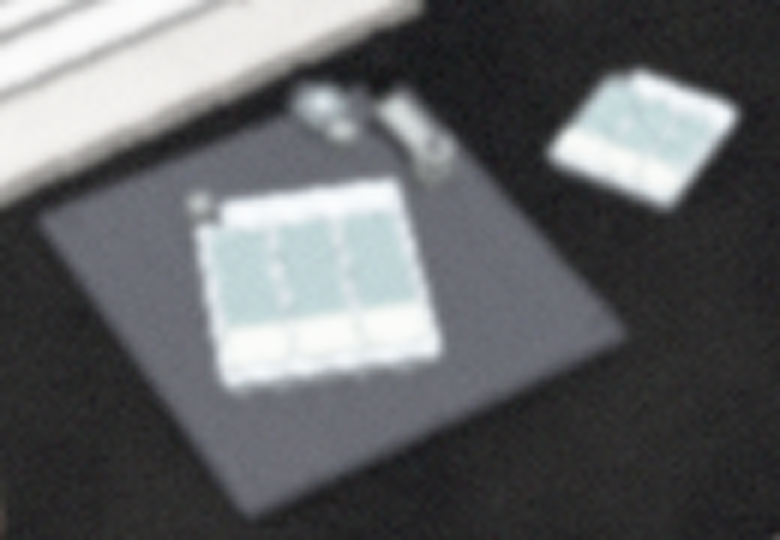

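```bash
cat > h.py <<'E'
import numpy as np
from cell import *
def ray(im,u,v,z):
    f=192/np.tan(np.radians(im["vfov"]/2)); T=np.array(im["camera_from_world"]);R=T[:3,:3];t=T[:3,3]
    d=R.T@np.array([(u-im["cx"])/f,(v-im["cy"])/f,1]);c=-R.T@t
    return c+d*(z-c[2])/d[2]
def proj(im,p):
    f=192/np.tan(np.radians(im["vfov"]/2)); T=np.array(im["camera_from_world"])
    q=T[:3,:3]@p+T[:3,3];return q[:2]/q[2]*f+[im["cx"],im["cy"]]
def fit(S,W): # rigid 2D: W=R S+t
    S=np.array(S,float);W=np.array(W,float);a=S-S.mean(0);b=W-W.mean(0)
    th=np.arctan2((a[:,0]*b[:,1]-a[:,1]*b[:,0]).sum(),(a*b).sum());R=np.array([[np.cos(th),-np.sin(th)],[np.sin(th),np.cos(th)]])
    t=W.mean(0)-R@S.mean(0);return th,R,t,W-(S@R.T+t)
E
python3 - <<'E'
from h import *
np.set_printoptions(precision=1,suppress=True)
im=get_image("top")
P=lambda u,v,z:ray(im,190+(u+.5)/6.6-.5,150+(v+.5)/6.6-.5,z)[:2]
pl=[P(80,65,12),P(517,67,12),P(517,528,12),P(66,528,12)]
peg=P(209,163,29);knob=P(467,106,54);piv=P(467,228,26);nose=P(407,134,23)
S=[(90,95),(90,-85),(-100,-85),(-100,95),(44,38),(20,-64),(63,-64)]
th,R,t,r=fit(S,pl+[peg,piv,knob]);print(th,t);print(r)
inv=lambda p:R.T@(p-t)
print("peg",peg,"nose stage",inv(nose),"knob",inv(knob),knob)
c=[P(322,468,22),P(118,388,22),P(413,235,22)]
th2,R2,t2,r2=fit([(-94,-82),(-94,6),(6,-82)],c);print("carrier",th2,th2-th,t2,inv(t2),r2)
print(c)
print("cornerhome", inv(R2@[-94,-82]+t2))
ims=get_image("scene");Q=lambda u,v,z:ray(ims,180+(u+.5)/6-.5,170+(v+.5)/6-.5,z)[:2]
print("scene: peg",Q(203,200,29),"corners",Q(442,352,22),Q(228,388,22),Q(400,182,22),"plate NR,NL,FL",Q(628,335,12),Q(252,520,12),Q(40,215,12))
for n,u,v in(("amber",157,208),("drop",167,158),("cup",349,160)):print(n,ray(im,u,v,60))
E
```

```text
-0.03021355501985432 [506.9 -12.8]
[[-1.7 -1.4]
 [-1.8  0.7]
 [ 1.8  0.6]
 [ 0.9 -0.7]
 [ 0.9  0.5]
 [-0.3 -0. ]
 [ 0.1  0.4]]
peg [553.   24.4] nose stage [ 58.1 -39.9] knob [ 63.1 -63.6] [568.1 -78.3]
carrier -0.39324883025870944 -0.3630352752388551 [549.3  21.5] [41.3 35.6] [[ 0.3  0.3]
 [ 0.1 -1. ]
 [-0.4  0.7]]
[array([431.4, -17.9]), array([465. ,  62.1]), array([523. , -55.9])]
cornerhome [-75.6  -7.7]
scene: peg [552.  20.] corners [429.2 -20.2] [460.4  61.4] [520.9 -59.7] plate NR,NL,FL [402.1 -94.2] [405.4  83.4] [598.6  75.7]
amber [465.7 182.9  60. ]
drop [592.9 159.   60. ]
cup [ 575.6 -303.8   60. ]
```

```bash
cat >> h.py <<'E'
import sys
def to(x,y,z,yaw=None):
    s=read_state();p=s["eef_pos"];ps=s["tool_rot"][2];d=np.array([x,y,z])-p
    o=dict(x=round(d[0]*np.cos(ps)+d[1]*np.sin(ps),1),y=round(-d[2],1),z=round(-d[0]*np.sin(ps)+d[1]*np.cos(ps),1))
    if yaw is not None:o["ay"]=round(-(yaw-ps),3)
    print(o)
E
python3 -m jog '[{"x":-92,"z":77.5,"grip":0},{"x":-184,"z":155,"grip":0},{"x":-276,"z":232,"grip":0},{"x":-368,"z":310,"grip":0},{"x":-461,"z":387,"grip":0}]'
python3 -c "
from h import *
to(430,-20,240)
print(read_state()['tool_rot'])"
```

```text
{'x': np.float64(-461.6), 'y': np.float64(1.9), 'z': np.float64(387.1)}
[-1.57078044e+00  9.02902865e-04 -1.16503750e+00]$[0]: bad value
```

```bash
python3 -m jog '[{"x":-38,"y":0,"z":32,"ax":0,"ay":0,"az":0,"grip":0},{"x":-76,"y":0,"z":64,"ax":0,"ay":0,"az":0,"grip":0},{"x":-114,"y":0,"z":96,"ax":0,"ay":0,"az":0,"grip":0},{"x":-152,"y":0,"z":128,"ax":0,"ay":0,"az":0,"grip":0},{"x":-190,"y":0,"z":160,"ax":0,"ay":0,"az":0,"grip":0}]'
python3 -c "
from h import *
to(430,-20,240)
print(read_state()['tool_rot'])"
```

```text
clock: 0.75
eef_pos: [328.9, -357.6, 242.4]
tool_rot: [-1.57, -0.0, -1.165]
force: [1.6, -1.1, 0.8]
width: 12.4
{'x': np.float64(-270.4), 'y': np.float64(2.4), 'z': np.float64(226.0)}
[-1.57039435e+00 -3.39004929e-04 -1.16534101e+00]
```

```bash
python3 -m jog '[{"x":-37,"y":0,"z":31,"ax":0,"ay":0,"az":0,"grip":0},{"x":-74,"y":0,"z":62,"ax":0,"ay":0,"az":0,"grip":0},{"x":-111,"y":0,"z":93,"ax":0,"ay":0,"az":0,"grip":0},{"x":-148,"y":0,"z":124,"ax":0,"ay":0,"az":0,"grip":0},{"x":-185,"y":0,"z":155,"ax":0,"ay":0,"az":0,"grip":0}]'
python3 -c "
from h import *
to(430,-20,200)"
```

```text
clock: 1.25
eef_pos: [398.4, -126.5, 242.6]
tool_rot: [-1.57, -0.001, -1.165]
force: [1.1, -0.4, -0.4]
width: 0.0
{'x': np.float64(-85.4), 'y': np.float64(42.6), 'z': np.float64(71.1)}
```

```bash
python3 -m jog '[{"x":-31,"y":24,"z":20,"ax":0,"ay":0,"az":0,"grip":0},{"x":-62,"y":48,"z":40,"ax":0,"ay":0,"az":0,"grip":0},{"x":-91,"y":70,"z":57,"ax":0,"ay":0,"az":0,"grip":0},{"x":-91,"y":70,"z":57,"ax":0,"ay":0,"az":0,"grip":0}]'
python3 - <<'E'
from h import *
import cv2
for n in("wrist","top"):
    i=get_image(n);cv2.imwrite(f"pics/{n}1.png",i["color"][:,:,::-1]);np.save(n+"1.npy",i,allow_pickle=True)
print(read_state()["eef_pos"])
a=cv2.imread("pics/wrist1.png");cv2.imwrite("pics/wrist1b.png",cv2.resize(a,(800,600),interpolation=cv2.INTER_CUBIC))
a=cv2.imread("pics/top1.png")[150:240,190:280];cv2.imwrite("pics/top1c.png",cv2.resize(a,None,fx=6,fy=6,interpolation=cv2.INTER_CUBIC))
E
```

```text
clock: 1.65
eef_pos: [413.6, -17.5, 170.4]
tool_rot: [-1.573, 0.003, -1.157]
force: [0.2, 0.3, -0.0]
width: -0.3
[414.27611216 -21.6504055  172.01542393]
```

View pics/wrist1b.png

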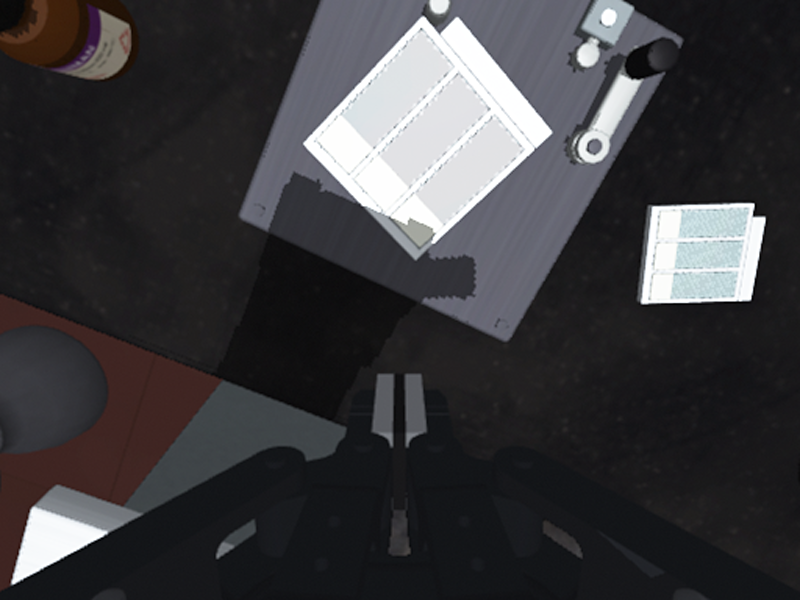

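View pics/top1c.png

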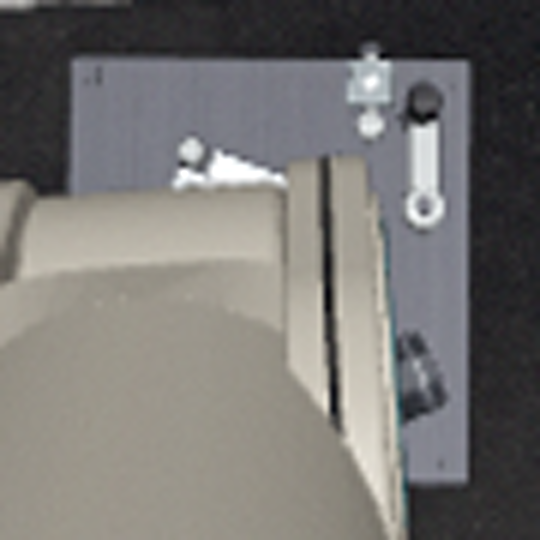

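```bash
python3 - <<'E'
from h import *
np.set_printoptions(precision=1,suppress=True)
im=np.load("wrist1.npy",allow_pickle=True).item()
k=1.5625
P=lambda u,v,z:ray(im,(u+.5)/k-.5,(v+.5)/k-.5,z)[:2]
c=[P(417,257,22),P(304,143,22),P(551,132,22)]
th2,R2,t2,r2=fit([(-94,-82),(-94,6),(6,-82)],c);print("carrier",th2,t2,r2,c)
peg=P(438,7,29);piv=P(592,147,27);knob=P(658,55,54);nose=P(587,55,23)
nr,nl,fr=P(510,341,12),P(241,216,12),P(683,40,12)
S=[(44,38),(20,-64),(63,-64),(-100,-85),(-100,95),(90,-85)]
th,R,t,r=fit(S,[peg,piv,knob,nr,nl,fr]);print(th,t,r)
inv=lambda p:R.T@(p-t)
print("nose",inv(nose),nose,"peg",peg,"carr",inv(t2),th2-th,"knob",knob,inv(knob))
s=read_state()
T=np.array(im["camera_from_world"]);print("cam",-T[:3,:3].T@T[:3,3])
# project fingertip
ps=s["tool_rot"][2];
for dz in(-11,):print(proj(im,s["eef_pos"]+[0,0,dz])*k)
E
```

```text
carrier -0.3891685557502851 [551.   21.5] [[ 1.3 -0. ]
 [-0.1 -0.6]
 [-1.2  0.6]] [array([434.2, -18.7]), array([466.3,  62.2]), array([524.3, -56. ])]
-0.028555173574121875 [507.8 -12.8] [[-1.3 -0.5]
 [-0.3 -0.8]
 [-1.2  2.1]
 [ 2.   0.2]
 [ 2.8 -1.8]
 [-2.   0.8]]
nose [ 57.3 -40.2] [563.9 -54.6] peg [551.6  23.5] carr [42.2 35.5] -0.36061338217616323 knob [567.8 -76.4] [ 61.8 -61.9]
cam [482.9  12.5 303.2]
[412.2 404.8]
```

```bash
python3 -c "
from h import *
to(413,0,60)"
```

```text
{'x': np.float64(-20.4), 'y': np.float64(112.0), 'z': np.float64(7.4)}
```

```bash
python3 -m jog '[{"x":-7,"y":37,"z":2.5,"ax":0,"ay":0,"az":0,"grip":0},{"x":-14,"y":74,"z":5,"ax":0,"ay":0,"az":0,"grip":0},{"x":-20,"y":112,"z":7.5,"ax":0,"ay":0,"az":0,"grip":0},{"x":-20,"y":112,"z":7.5,"ax":0,"ay":0,"az":0,"grip":0},{"x":-20,"y":112,"z":7.5,"ax":0,"ay":0,"az":0,"grip":0}]'
python3 - <<'E'
from h import *
import cv2
to(413,0,27)
i=get_image("wrist");cv2.imwrite("pics/wrist2.png",cv2.resize(i["color"][:,:,::-1],(800,600),interpolation=cv2.INTER_CUBIC));np.save("wrist2.npy",i,allow_pickle=True)
E
```

```text
clock: 2.25
eef_pos: [414.2, -2.5, 60.2]
tool_rot: [-1.57, -0.001, -1.168]
force: [-0.6, -0.9, -1.5]
width: -0.0
{'x': np.float64(-2.8), 'y': np.float64(33.2), 'z': np.float64(-0.1)}
```

View pics/wrist2.png

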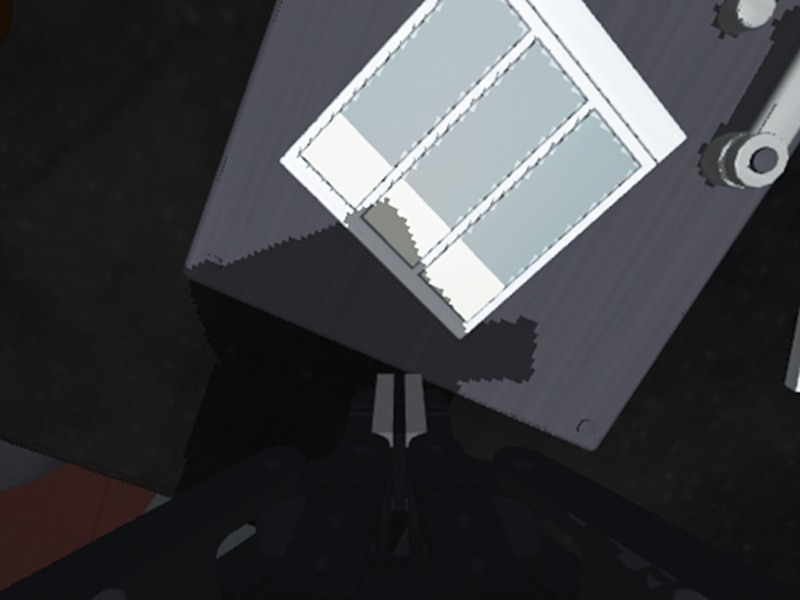

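```bash
python3 -m jog '[{"x":-1,"y":12,"z":-1,"ax":0,"ay":0,"az":0,"grip":0},{"x":-2,"y":24,"z":-2,"ax":0,"ay":0,"az":0,"grip":0},{"x":-2.5,"y":33,"z":-2,"ax":0,"ay":0,"az":0,"grip":0},{"x":-2.5,"y":33,"z":-2,"ax":0,"ay":0,"az":0,"grip":0},{"x":-2.5,"y":33,"z":-2,"ax":0,"ay":0,"az":0,"grip":0}]'
python3 - <<'E'
from h import *
import cv2
to(424,-5,27)
i=get_image("wrist");cv2.imwrite("pics/wrist3.png",cv2.resize(i["color"][:,:,::-1],(800,600),interpolation=cv2.INTER_CUBIC));np.save("wrist3.npy",i,allow_pickle=True)
print(read_state()["eef_pos"],read_state()["force"])
E
```

```text
clock: 2.8
eef_pos: [411.2, -0.6, 27.9]
tool_rot: [-1.571, -0.001, -1.167]
force: [0.4, 0.1, 0.0]
width: -0.0
{'x': np.float64(9.1), 'y': np.float64(0.9), 'z': np.float64(10.1)}
[ 4.11233577e+02 -3.55002809e-01  2.79952303e+01] [ 1.07130246 -0.25994403  0.33001022]
```

View pics/wrist3.png

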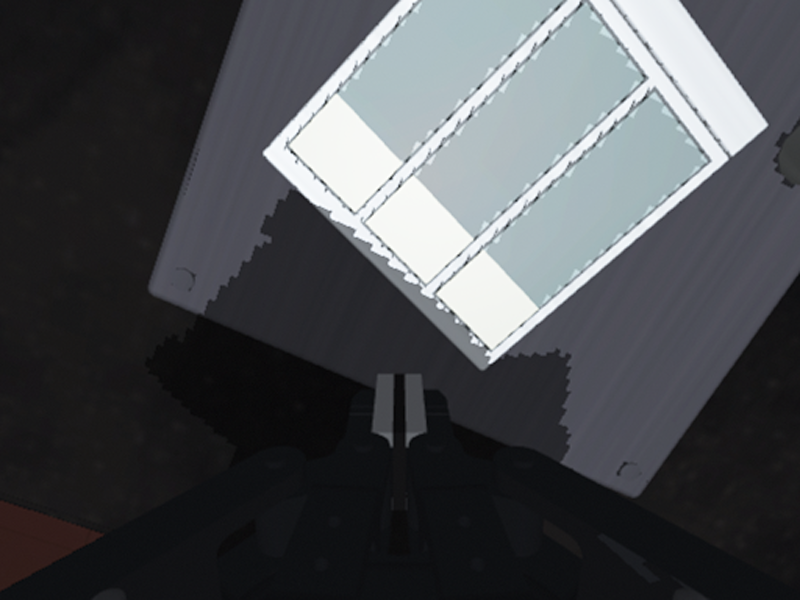

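```bash
python3 -m jog '[{"x":4,"y":0.5,"z":4,"ax":0,"ay":0,"az":0,"grip":0},{"x":7,"y":1,"z":7,"ax":0,"ay":0,"az":0,"grip":0},{"x":8,"y":1,"z":9,"ax":0,"ay":0,"az":0,"grip":0},{"x":8,"y":1,"z":9,"ax":0,"ay":0,"az":0,"grip":0}]'
python3 - <<'E'
from h import *
import cv2
to(444,-28,27)
i=get_image("wrist");cv2.imwrite("pics/wrist4.png",cv2.resize(i["color"][200:300,200:360,::-1],(800,500),interpolation=cv2.INTER_CUBIC));np.save("wrist4.npy",i,allow_pickle=True)
print(read_state()["eef_pos"],read_state()["force"])
E
```

```text
clock: 3.25
eef_pos: [422.8, -3.3, 26.4]
tool_rot: [-1.57, -0.0, -1.166]
force: [0.5, 0.5, 0.8]
width: -0.3
{'x': np.float64(31.1), 'y': np.float64(-0.6), 'z': np.float64(9.8)}
[422.35428263  -3.21243802  26.37843778] [-0.10763472 -0.46509209  0.35050885]
```

View pics/wrist4.png

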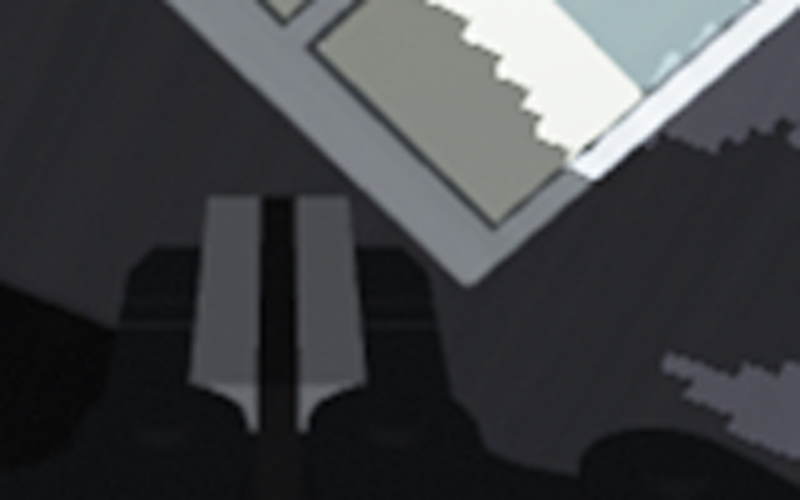

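```bash
python3 -m jog '[{"x":0.9,"y":0,"z":0.9,"ax":0,"ay":0,"az":0,"grip":0},{"x":1.8,"y":0,"z":1.8,"ax":0,"ay":0,"az":0,"grip":0},{"x":2.7,"y":0,"z":2.7,"ax":0,"ay":0,"az":0,"grip":0},{"x":3.6,"y":0,"z":3.5,"ax":0,"ay":0,"az":0,"grip":0}]'
python3 -m jog '[{"x":1.5,"y":0,"z":1,"ax":0,"ay":0,"az":0,"grip":0},{"x":3,"y":0,"z":2,"ax":0,"ay":0,"az":0,"grip":0},{"x":4.5,"y":0,"z":2.8,"ax":0,"ay":0,"az":0,"grip":0}]'
python3 - <<'E'
from h import *
import cv2
to(444,-28,27)
i=get_image("wrist");cv2.imwrite("pics/wrist5.png",cv2.resize(i["color"][:,:,::-1],(800,600),interpolation=cv2.INTER_CUBIC));np.save("wrist5.npy",i,allow_pickle=True)
print(read_state()["eef_pos"],read_state()["force"])
E
```

```text
clock: 3.7
eef_pos: [426.3, -5.1, 26.3]
tool_rot: [-1.572, 0.0, -1.165]
force: [-2.1, 0.1, -0.1]
width: -0.0
clock: 4.0
eef_pos: [430.1, -8.5, 26.2]
tool_rot: [-1.573, 0.0, -1.165]
force: [-4.5, 0.6, 2.5]
width: -0.4
{'x': np.float64(23.4), 'y': np.float64(-0.8), 'z': np.float64(5.1)}
[430.14310855  -8.7988014   26.16357561] [-3.25685639 -0.56054472  1.55304194]
```

View pics/wrist5.png

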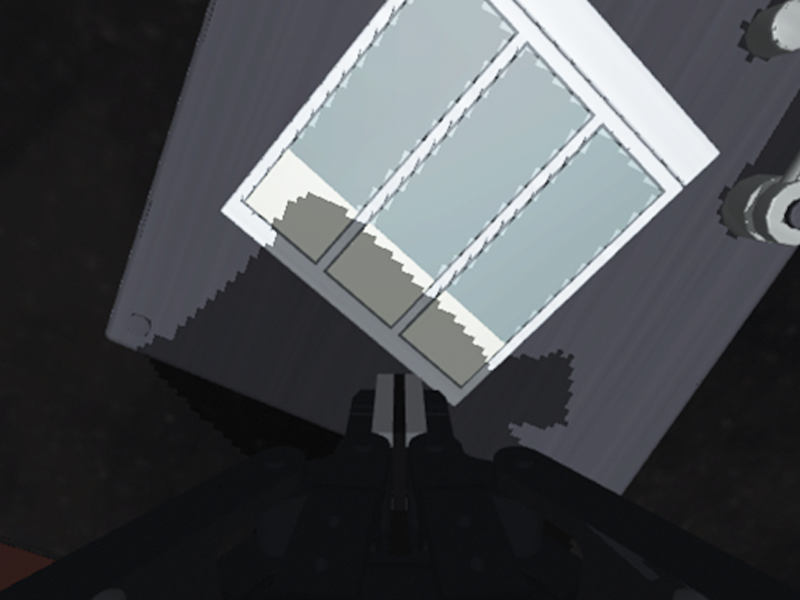

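```bash
python3 -m jog '[{"x":2,"y":0,"z":0.8,"ax":0,"ay":0,"az":0,"grip":0},{"x":4,"y":0,"z":1.5,"ax":0,"ay":0,"az":0,"grip":0},{"x":6,"y":0,"z":2.2,"ax":0,"ay":0,"az":0,"grip":0},{"x":8,"y":0,"z":2.9,"ax":0,"ay":0,"az":0,"grip":0},{"x":10,"y":0,"z":3.6,"ax":0,"ay":0,"az":0,"grip":0}]'
python3 - <<'E'
from h import *
import cv2
to(444,-28,27)
i=get_image("wrist");cv2.imwrite("pics/wrist6.png",cv2.resize(i["color"][:,:,::-1],(800,600),interpolation=cv2.INTER_CUBIC));np.save("wrist6.npy",i,allow_pickle=True)
print(read_state()["eef_pos"],read_state()["force"])
E
```

```text
clock: 4.55
eef_pos: [437.5, -16.5, 26.1]
tool_rot: [-1.573, -0.0, -1.165]
force: [-3.2, -0.6, -0.1]
width: 0.0
{'x': np.float64(13.1), 'y': np.float64(-0.9), 'z': np.float64(1.5)}
[438.14290236 -16.76838686  26.15999666] [-2.72582785 -0.36053815 -0.47870585]
```

View pics/wrist6.png

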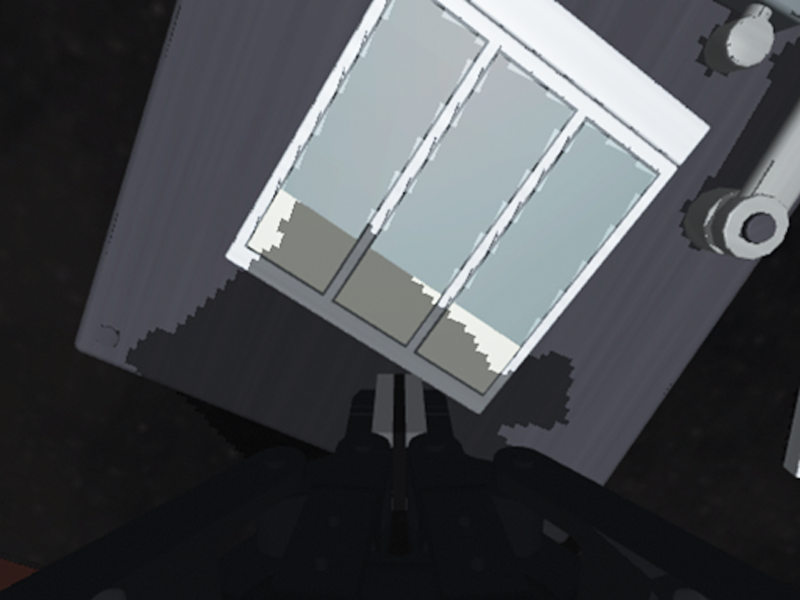

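```bash
cat >> h.py <<'E'
def car(im,c,k=1.5625):
    np.set_printoptions(precision=2,suppress=True)
    P=lambda u,v,z:ray(im,(u+.5)/k-.5,(v+.5)/k-.5,z)[:2]
    th,R,t,r=fit([(-94,-82),(-94,6),(6,-82)],[P(*q,22) for q in c]);print("carrier yaw",th,t,"res",r.ravel());return th,R,t
E
python3 - <<'E'
from h import *
im=np.load("wrist6.npy",allow_pickle=True).item()
car(im,[(482,413),(227,256),(710,128)])
im=np.load("wrist5.npy",allow_pickle=True).item()
car(im,[(457,405),(222,210),(719,154)])
E
```

```text
carrier yaw -0.18441832262843774 [553.66  23.42] res [ 0.38 -0.21  0.19 -0.08 -0.57  0.29]
carrier yaw -0.330083599205011 [553.62  23.4 ] res [ 0.53 -0.3   0.1  -0.   -0.62  0.3 ]
```

```bash
python3 -m jog '[{"x":2,"y":0,"z":0.4,"ax":0,"ay":0,"az":0,"grip":0},{"x":4,"y":0,"z":0.9,"ax":0,"ay":0,"az":0,"grip":0},{"x":6,"y":0,"z":1.4,"ax":0,"ay":0,"az":0,"grip":0},{"x":8,"y":0,"z":1.9,"ax":0,"ay":0,"az":0,"grip":0},{"x":9.5,"y":0,"z":2.3,"ax":0,"ay":0,"az":0,"grip":0}]'
python3 - <<'E'
from h import *
import cv2
to(447,-28.5,26)
i=get_image("wrist");cv2.imwrite("pics/wrist7.png",cv2.resize(i["color"][:,:,::-1],(800,600),interpolation=cv2.INTER_CUBIC));np.save("wrist7.npy",i,allow_pickle=True)
print(read_state()["eef_pos"],read_state()["force"])
E
```

```text
clock: 5.1
eef_pos: [443.9, -24.3, 26.3]
tool_rot: [-1.572, -0.0, -1.166]
force: [-4.9, -1.4, 0.3]
width: -0.1
{'x': np.float64(5.1), 'y': np.float64(0.3), 'z': np.float64(1.2)}
[444.02085423 -24.53187012  26.2238827 ] [-4.46356435 -0.22331481 -0.04982945]
```

View pics/wrist7.png

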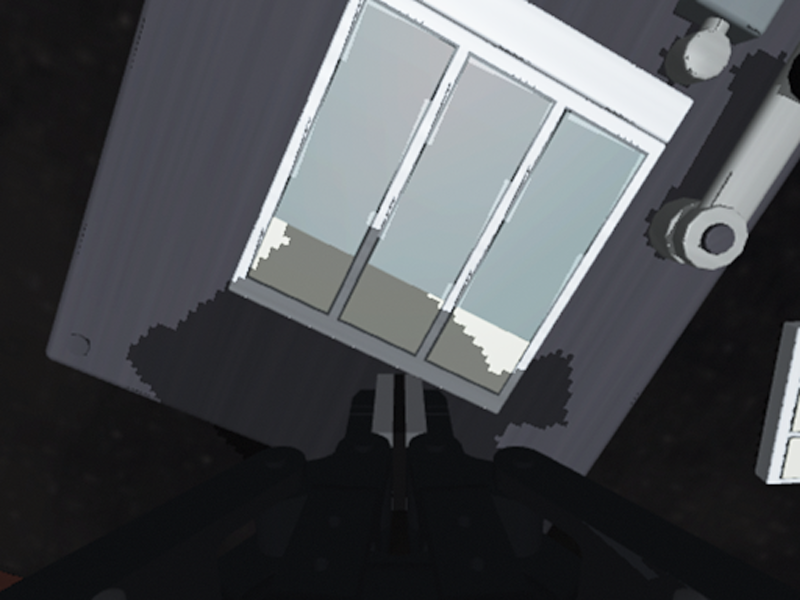

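```bash
python3 - <<'E'
from h import *
im=np.load("wrist7.npy",allow_pickle=True).item()
th,R,t=car(im,[(498,412),(230,287),(694,102)])
k=1.5625
n=ray(im,(704+.5)/k-.5,(57.5)/k-.5,23)[:2]   # nose top
print(n, R.T@(n-t))
E
python3 -m jog '[{"x":1,"y":0,"z":0,"ax":0,"ay":0,"az":0,"grip":0},{"x":2,"y":0,"z":0,"ax":0,"ay":0,"az":0,"grip":0}]'
```

```text
carrier yaw -0.06484697079000584 [553.95  23.34] res [ 0.36  0.    0.16 -0.19 -0.52  0.19]
[563.57 -54.77] [ 14.65 -77.33]
clock: 5.35
eef_pos: [444.8, -25.8, 26.3]
tool_rot: [-1.571, -0.0, -1.165]
force: [-5.1, -1.8, 0.7]
width: -0.1
```

```bash
for i in 1; do python3 -m jog '[{"x":0.4,"y":0,"z":0.25,"ax":0,"ay":0,"az":0,"grip":0},{"x":0.7,"y":0,"z":0.5,"ax":0,"ay":0,"az":0,"grip":0}]'; python3 -m jog '[{"x":0.3,"y":0,"z":0.25,"ax":0,"ay":0,"az":0,"grip":0}]';python3 -m jog '[{"x":0.3,"y":0,"z":0.25,"ax":0,"ay":0,"az":0,"grip":0}]'; done
```

```text
clock: 5.55
eef_pos: [445.3, -26.4, 26.3]
tool_rot: [-1.572, -0.0, -1.165]
force: [-5.7, -1.7, 0.5]
width: -0.0
clock: 5.65
eef_pos: [445.4, -26.6, 26.2]
tool_rot: [-1.572, -0.0, -1.165]
force: [-5.1, -1.4, 0.7]
width: -0.1
clock: 5.75
eef_pos: [445.6, -26.9, 26.2]
tool_rot: [-1.573, -0.0, -1.165]
force: [-5.4, -1.1, 0.6]
width: -0.2
```

```bash
python3 -m jog '[{"x":0.3,"y":0,"z":0.25,"ax":0,"ay":0,"az":0,"grip":0}]';python3 -m jog '[{"x":0.2,"y":0,"z":0.25,"ax":0,"ay":0,"az":0,"grip":0}]';python3 -m jog '[{"x":0.2,"y":0,"z":0.25,"ax":0,"ay":0,"az":0,"grip":0}]';python3 - <<'E'
from h import *
import cv2
i=get_image("wrist");cv2.imwrite("pics/wrist8.png",cv2.resize(i["color"][:,:,::-1],(800,600),interpolation=cv2.INTER_CUBIC));np.save("wrist8.npy",i,allow_pickle=True)
print(read_state()["eef_pos"],read_state()["force"])
E
```

```text
clock: 5.85
eef_pos: [446.3, -26.8, 26.3]
tool_rot: [-1.572, -0.0, -1.165]
force: [-5.6, -2.3, 1.0]
width: -0.1
clock: 5.95
eef_pos: [446.3, -26.9, 26.2]
tool_rot: [-1.572, -0.0, -1.165]
force: [-5.6, -1.0, 0.2]
width: -0.2
clock: 6.05
eef_pos: [446.4, -26.9, 26.2]
tool_rot: [-1.572, 0.0, -1.165]
force: [-6.4, -1.3, 0.5]
width: -0.4
[446.35988871 -26.93400306  26.20299972] [-6.60709993 -1.09813867  0.91867429]
```

View pics/wrist8.png

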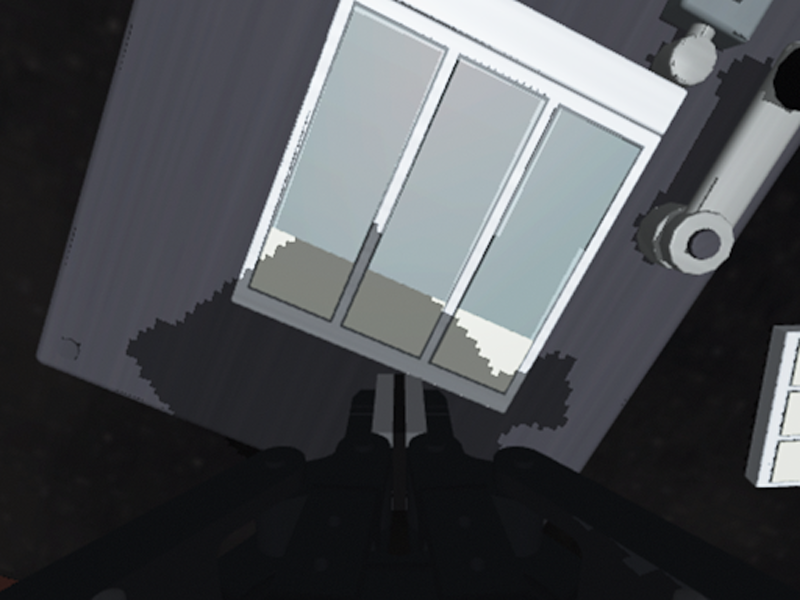

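```bash
python3 -m jog '[{"x":0.3,"y":0,"z":0.25,"ax":0,"ay":0,"az":0,"grip":0}]';python3 -m jog '[{"x":0.3,"y":0,"z":0.25,"ax":0,"ay":0,"az":0,"grip":0}]';python3 -m jog '[{"x":0.2,"y":0,"z":0.25,"ax":0,"ay":0,"az":0,"grip":0}]'; python3 - <<'E'
from h import *
im=np.load("wrist8.npy",allow_pickle=True).item()
th,R,t=car(im,[(505,412),(233,299),(687,92)])
k=1.5625
n=ray(im,(691+.5)/k-.5,(64.5)/k-.5,23)[:2]   # nose top
print(n, R.T@(n-t))
E
```

```text
clock: 6.2
eef_pos: [446.5, -27.0, 26.2]
tool_rot: [-1.573, 0.0, -1.165]
force: [-7.7, -1.4, 1.9]
width: -0.2
clock: 6.3
eef_pos: [446.5, -27.1, 26.2]
tool_rot: [-1.573, 0.001, -1.165]
force: [-6.9, -0.8, 1.9]
width: -0.2
clock: 6.4
eef_pos: [446.6, -27.1, 26.2]
tool_rot: [-1.574, 0.001, -1.165]
force: [-8.7, -0.0, 2.0]
width: 0.2
carrier yaw -0.016069551106697184 [553.74  23.54] res [ 0.18 -0.    0.32 -0.29 -0.5   0.29]
[563.46 -55.19] [ 10.98 -78.56]
```

```bash
python3 -m jog '[{"x":0,"y":0,"z":0.35,"ax":0,"ay":0,"az":0,"grip":0}]';python3 -m jog '[{"x":0,"y":0,"z":0.2,"ax":0,"ay":0,"az":0,"grip":0},{"x":0,"y":0,"z":0.2,"ax":0,"ay":0,"az":0,"grip":0}]'
```

```text
clock: 6.5
eef_pos: [446.6, -27.1, 26.1]
tool_rot: [-1.574, 0.001, -1.165]
force: [-9.6, -0.5, 3.5]
width: -0.2
clock: 6.7
eef_pos: [446.6, -27.1, 26.1]
tool_rot: [-1.574, 0.001, -1.165]
force: [-8.4, -1.2, 3.2]
width: -0.2
```

```bash
python3 -m jog '[{"x":0,"y":0,"z":0.25,"ax":0,"ay":0,"az":0,"grip":0},{"x":0,"y":0,"z":0.25,"ax":0,"ay":0,"az":0,"grip":0},{"x":0,"y":0,"z":0.25,"ax":0,"ay":0,"az":0,"grip":0}]'
python3 -m jog '[{"x":0,"y":0,"z":0,"ax":0,"ay":0,"az":0,"grip":0},{"x":0,"y":0,"z":0,"ax":0,"ay":0,"az":0,"grip":0},{"x":0,"y":0,"z":0,"ax":0,"ay":0,"az":0,"grip":0}]'
python3 -m jog '[{"x":0,"y":0,"z":0,"ax":0,"ay":0,"az":0,"grip":0},{"x":0,"y":0,"z":0,"ax":0,"ay":0,"az":0,"grip":0},{"x":0,"y":0,"z":0,"ax":0,"ay":0,"az":0,"grip":0}]'
python3 - <<'E'
from h import *
import cv2
i=get_image("wrist");cv2.imwrite("pics/wrist9.png",cv2.resize(i["color"][:,:,::-1],(800,600),interpolation=cv2.INTER_CUBIC));np.save("wrist9.npy",i,allow_pickle=True)
i=get_image("top");a=i["color"][150:240,190:280,::-1];cv2.imwrite("pics/top9.png",cv2.resize(a,None,fx=6.6,fy=6.6,interpolation=cv2.INTER_CUBIC))
i=get_image("scene");a=i["color"][170:260,180:310,::-1];cv2.imwrite("pics/scene9.png",cv2.resize(a,None,fx=6,fy=6,interpolation=cv2.INTER_CUBIC));np.save("scene9.npy",i,allow_pickle=True)
print(read_state()["force"])
E
```

```text
clock: 7.0
eef_pos: [446.6, -27.1, 26.1]
tool_rot: [-1.575, 0.001, -1.165]
force: [-9.0, 0.3, 2.9]
width: -0.1
clock: 7.3
eef_pos: [446.6, -27.1, 26.1]
tool_rot: [-1.575, 0.001, -1.165]
force: [-8.8, -1.6, 2.3]
width: -0.1
clock: 7.6
eef_pos: [446.6, -27.1, 26.1]
tool_rot: [-1.575, 0.001, -1.165]
force: [-9.7, -0.9, 3.1]
width: -0.3
[-9.06315365 -1.3025366   3.45612338]
```

View pics/wrist9.png

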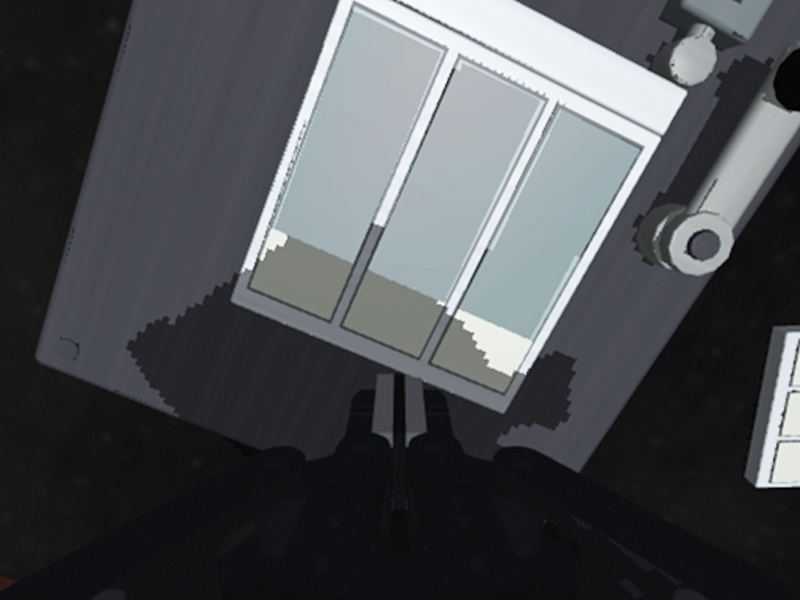

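View pics/top9.png

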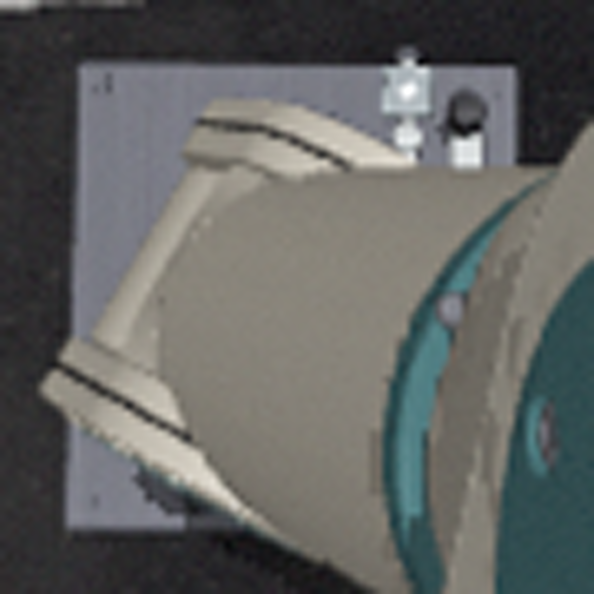

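View pics/scene9.png

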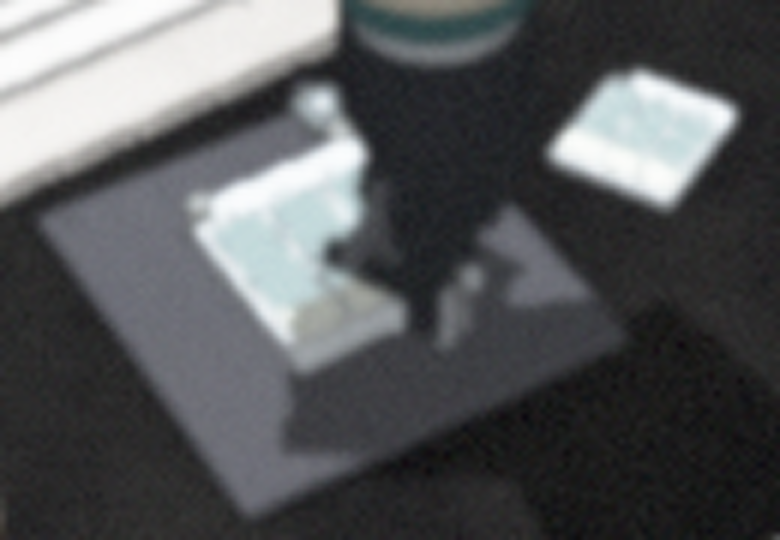

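```bash
python3 -m jog '[{"x":-2,"y":0,"z":-4,"ax":0,"ay":0,"az":0,"grip":0},{"x":-5,"y":0,"z":-12,"ax":0,"ay":0,"az":0,"grip":0},{"x":-5,"y":-40,"z":-12,"ax":0,"ay":0,"az":0,"grip":0},{"x":-5,"y":-80,"z":-12,"ax":0,"ay":0,"az":0,"grip":0},{"x":-5,"y":-120,"z":-12,"ax":0,"ay":0,"az":0,"grip":0}]'
python3 -m jog '[{"x":0,"y":-20,"z":10,"ax":0,"ay":0,"az":0,"grip":0},{"x":0,"y":-20,"z":10,"ax":0,"ay":0,"az":0,"grip":0},{"x":0,"y":-20,"z":10,"ax":0,"ay":0,"az":0,"grip":0}]'
python3 - <<'E'
from h import *
import cv2
i=get_image("wrist");cv2.imwrite("pics/wrist10.png",cv2.resize(i["color"][:,:,::-1],(800,600),interpolation=cv2.INTER_CUBIC));np.save("wrist10.npy",i,allow_pickle=True)
cv2.imwrite("pics/wrist10c.png",cv2.resize(i["color"][0:200,190:480,::-1],None,fx=2.75,fy=2.75,interpolation=cv2.INTER_CUBIC))
print(read_state()["eef_pos"])
E
```

```text
clock: 8.25
eef_pos: [437.3, -26.1, 148.1]
tool_rot: [-1.568, 0.0, -1.164]
force: [0.6, 0.0, -0.6]
width: -0.0
clock: 8.55
eef_pos: [446.2, -23.1, 166.6]
tool_rot: [-1.568, -0.001, -1.165]
force: [0.8, 0.2, -0.8]
width: 0.2
[445.16917492 -23.27860114 165.83733253]
```

View pics/wrist10.png

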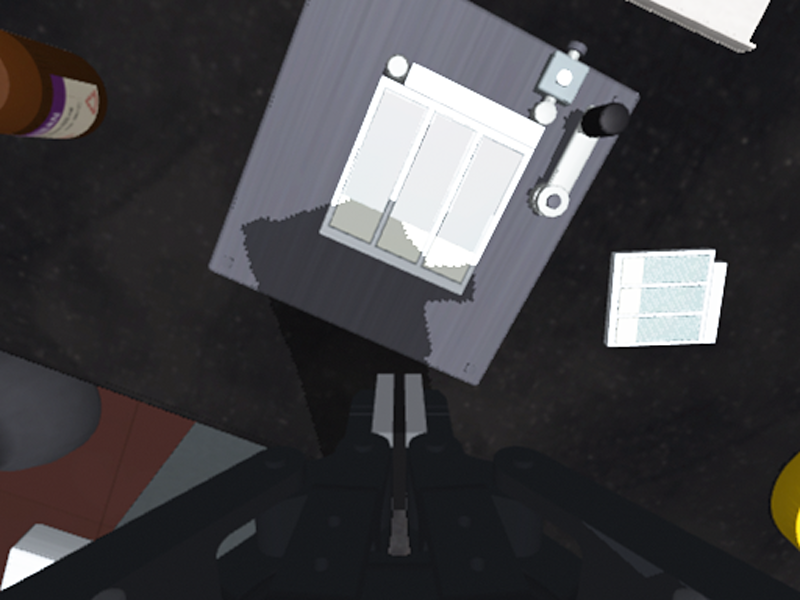

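View pics/wrist10c.png

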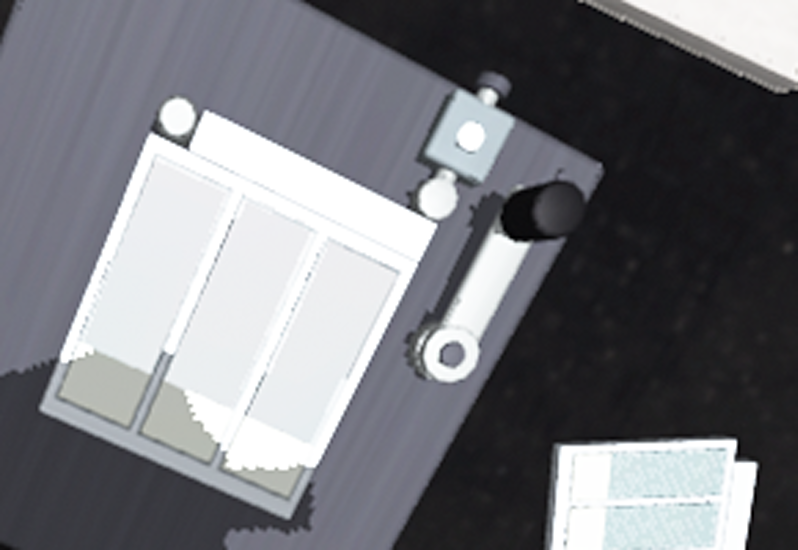

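```bash
python3 - <<'E'
from h import *
im=np.load("wrist10.npy",allow_pickle=True).item()
Q=lambda u,v,z:ray(im,190+(u+.5)/2.75-.5,(v+.5)/2.75-.5,z)[:2]
th,R,t,r=fit([(-94,-82),(-94,6),(6,-82)],[Q(291,518,22),Q(40,410,22),Q(437,221,22)])
np.set_printoptions(precision=2,suppress=True)
print(th,t,r.ravel())
peg=Q(177,117,29);nose=Q(437,196,23);piv=Q(448,353,28);knob=Q(559,209,54)
print("peg",peg,R.T@(peg-t),"nose",nose,R.T@(nose-t),"piv",piv,"knob",knob,np.hypot(*(knob-piv)))
to(437,-40,60)
E
```

```text
-0.007236532110451534 [553.39  24.2 ] [-0.   -0.02  0.06 -0.03 -0.05  0.05]
peg [553.16  23.88] [-0.23 -0.31] nose [564.71 -54.29] [ 11.89 -78.4 ] piv [525.74 -77.29] knob [568.93 -78.36] 43.19883967997129
{'x': np.float64(12.1), 'y': np.float64(105.8), 'z': np.float64(-14.1)}
```

```bash
python3 -m jog '[{"x":5,"y":40,"z":-8,"ax":0,"ay":0,"az":0,"grip":0},{"x":10,"y":80,"z":-16,"ax":0,"ay":0,"az":0,"grip":0},{"x":12.5,"y":110,"z":-18,"ax":0,"ay":0,"az":0,"grip":0},{"x":12.5,"y":138,"z":-18,"ax":0,"ay":0,"az":0,"grip":0},{"x":12.5,"y":138,"z":-18,"ax":0,"ay":0,"az":0,"grip":0}]'
python3 -m jog '[{"x":0,"y":0,"z":0,"ax":0,"ay":0,"az":0,"grip":0}]'
python3 -c "
from h import *
to(445,-42,26.5)"
```

```text
clock: 9.1
eef_pos: [431.1, -41.6, 25.1]
tool_rot: [-1.577, 0.002, -1.163]
force: [-0.0, -0.8, 0.8]
width: -0.0
clock: 9.2
eef_pos: [432.5, -41.0, 27.4]
tool_rot: [-1.573, 0.001, -1.164]
force: [-0.1, -0.6, 0.7]
width: 0.1
{'x': np.float64(5.8), 'y': np.float64(0.9), 'z': np.float64(11.1)}
```

```bash
python3 -m jog '[{"x":1.5,"y":0.5,"z":3,"ax":0,"ay":0,"az":0,"grip":0},{"x":3,"y":1,"z":6,"ax":0,"ay":0,"az":0,"grip":0},{"x":4.2,"y":1,"z":8.4,"ax":0,"ay":0,"az":0,"grip":0},{"x":5,"y":1,"z":10,"ax":0,"ay":0,"az":0,"grip":0},{"x":5,"y":1,"z":10,"ax":0,"ay":0,"az":0,"grip":0}]'
python3 -m jog '[{"x":0.3,"y":0,"z":0.5,"ax":0,"ay":0,"az":0,"grip":0},{"x":0.4,"y":0,"z":0.9,"ax":0,"ay":0,"az":0,"grip":0}]'
python3 -c "
from h import *
to(446.5,-42,26.5)"
```

```text
clock: 9.7
eef_pos: [445.2, -42.5, 27.6]
tool_rot: [-1.57, -0.0, -1.166]
force: [0.7, -0.5, -0.2]
width: 0.2
clock: 9.9
eef_pos: [445.5, -42.4, 27.4]
tool_rot: [-1.571, -0.0, -1.165]
force: [-1.2, -0.4, 0.2]
width: -0.1
{'x': np.float64(0.0), 'y': np.float64(0.9), 'z': np.float64(1.0)}
```

```bash
python3 -m jog '[{"x":0.2,"y":0,"z":0.4,"ax":0,"ay":0,"az":0,"grip":0},{"x":0.3,"y":0,"z":0.8,"ax":0,"ay":0,"az":0,"grip":0}]'
python3 -m jog '[{"x":0.2,"y":0,"z":0.4,"ax":0,"ay":0,"az":0,"grip":0},{"x":0.2,"y":0,"z":0.5,"ax":0,"ay":0,"az":0,"grip":0}]'
python3 -m jog '[{"x":0.2,"y":0,"z":0.3,"ax":0,"ay":0,"az":0,"grip":0},{"x":0.2,"y":0,"z":0.4,"ax":0,"ay":0,"az":0,"grip":0}]'
```

```text
clock: 10.1
eef_pos: [445.8, -42.4, 27.2]
tool_rot: [-1.572, 0.0, -1.165]
force: [-2.3, -0.2, 0.1]
width: -0.3
clock: 10.3
eef_pos: [446.1, -42.5, 27.1]
tool_rot: [-1.573, 0.0, -1.165]
force: [-3.8, 0.1, 1.5]
width: -0.0
clock: 10.5
eef_pos: [446.2, -42.5, 27.1]
tool_rot: [-1.573, 0.0, -1.165]
force: [-5.3, 0.5, 1.5]
width: 0.2
```

```bash
python3 -m jog '[{"x":0.1,"y":0,"z":0.4,"ax":0,"ay":0,"az":0,"grip":0},{"x":0.1,"y":0,"z":0.7,"ax":0,"ay":0,"az":0,"grip":0}]'
python3 -m jog '[{"x":0.1,"y":0,"z":0.4,"ax":0,"ay":0,"az":0,"grip":0},{"x":0.1,"y":0,"z":0.5,"ax":0,"ay":0,"az":0,"grip":0}]'
python3 -m jog '[{"x":0,"y":0,"z":0.2,"ax":0,"ay":0,"az":0,"grip":0},{"x":0,"y":0,"z":0.2,"ax":0,"ay":0,"az":0,"grip":0}]'
```

```text
clock: 10.7
eef_pos: [446.3, -42.5, 27.1]
tool_rot: [-1.574, 0.0, -1.165]
force: [-6.6, -0.8, 3.0]
width: -0.1
clock: 10.9
eef_pos: [446.4, -42.5, 27.0]
tool_rot: [-1.575, 0.0, -1.165]
force: [-7.0, 0.3, 3.5]
width: -0.0
clock: 11.1
eef_pos: [446.4, -42.5, 27.0]
tool_rot: [-1.576, 0.0, -1.165]
force: [-7.6, -0.5, 2.6]
width: 0.3
```

```bash
python3 -m jog '[{"x":0.1,"y":0,"z":0.4,"ax":0,"ay":0,"az":0,"grip":0},{"x":0.1,"y":0,"z":0.7,"ax":0,"ay":0,"az":0,"grip":0}]'
python3 -m jog '[{"x":0,"y":0,"z":0.3,"ax":0,"ay":0,"az":0,"grip":0},{"x":0,"y":0,"z":0.3,"ax":0,"ay":0,"az":0,"grip":0}]'
python3 -m jog '[{"x":0,"y":0,"z":0.2,"ax":0,"ay":0,"az":0,"grip":0},{"x":0,"y":0,"z":0.2,"ax":0,"ay":0,"az":0,"grip":0}]'
```

```text
clock: 11.3
eef_pos: [446.5, -42.5, 26.9]
tool_rot: [-1.577, 0.0, -1.166]
force: [-8.3, -0.2, 2.7]
width: 0.2
clock: 11.5
eef_pos: [446.5, -42.5, 26.8]
tool_rot: [-1.577, 0.0, -1.166]
force: [-8.9, -1.8, 2.6]
width: 0.0
clock: 11.7
eef_pos: [446.5, -42.5, 26.8]
tool_rot: [-1.577, 0.0, -1.166]
force: [-8.3, -0.5, 3.0]
width: -0.2
```

```bash
python3 -m jog '[{"x":0.1,"y":0,"z":0.4,"ax":0,"ay":0,"az":0,"grip":0},{"x":0.1,"y":0,"z":0.4,"ax":0,"ay":0,"az":0,"grip":0}]'
python3 -m jog '[{"x":0,"y":0,"z":0.2,"ax":0,"ay":0,"az":0,"grip":0},{"x":0,"y":0,"z":0.2,"ax":0,"ay":0,"az":0,"grip":0}]'
python3 -m jog '[{"x":0,"y":0,"z":0.2,"ax":0,"ay":0,"az":0,"grip":0},{"x":0,"y":0,"z":0.2,"ax":0,"ay":0,"az":0,"grip":0}]'
```

```text
clock: 11.9
eef_pos: [446.6, -42.5, 26.8]
tool_rot: [-1.578, 0.0, -1.166]
force: [-10.1, -1.5, 2.9]
width: 0.4
clock: 12.1
eef_pos: [446.6, -42.5, 26.8]
tool_rot: [-1.578, 0.0, -1.166]
force: [-8.9, -0.8, 2.6]
width: -0.2
clock: 12.3
eef_pos: [446.6, -42.5, 26.7]
tool_rot: [-1.579, 0.0, -1.166]
force: [-10.2, -1.7, 3.7]
width: 0.3
```

Hold here for a second.

```bash
for i in 1; do python3 -m jog '[{"x":0,"y":0,"z":0.1,"ax":0,"ay":0,"az":0,"grip":0},{"x":0,"y":0,"z":0.1,"ax":0,"ay":0,"az":0,"grip":0},{"x":0,"y":0,"z":0.1,"ax":0,"ay":0,"az":0,"grip":0}]'
python3 -m jog '[{"x":0,"y":0,"z":0,"ax":0,"ay":0,"az":0,"grip":0},{"x":0,"y":0,"z":0,"ax":0,"ay":0,"az":0,"grip":0},{"x":0,"y":0,"z":0,"ax":0,"ay":0,"az":0,"grip":0},{"x":0,"y":0,"z":0,"ax":0,"ay":0,"az":0,"grip":0}]'
python3 -m jog '[{"x":0,"y":0,"z":0,"ax":0,"ay":0,"az":0,"grip":0},{"x":0,"y":0,"z":0,"ax":0,"ay":0,"az":0,"grip":0},{"x":0,"y":0,"z":0,"ax":0,"ay":0,"az":0,"grip":0},{"x":0,"y":0,"z":0,"ax":0,"ay":0,"az":0,"grip":0}]'; done
python3 - <<'E'
from h import *
import cv2
i=get_image("wrist");cv2.imwrite("pics/wrist11.png",cv2.resize(i["color"][:,:,::-1],(800,600),interpolation=cv2.INTER_CUBIC));np.save("wrist11.npy",i,allow_pickle=True)
print(read_state()["force"])
E
```

```text
clock: 12.6
eef_pos: [446.6, -42.5, 26.7]
tool_rot: [-1.579, 0.0, -1.166]
force: [-10.9, -0.7, 3.5]
width: -0.1
clock: 13.0
eef_pos: [446.6, -42.5, 26.8]
tool_rot: [-1.579, 0.0, -1.166]
force: [-10.6, -1.0, 4.4]
width: -0.3
clock: 13.4
eef_pos: [446.6, -42.5, 26.7]
tool_rot: [-1.579, 0.0, -1.166]
force: [-9.9, -1.5, 3.9]
width: -0.1
[-10.65948648  -1.51745317   3.8168171 ]
```

View pics/wrist11.png

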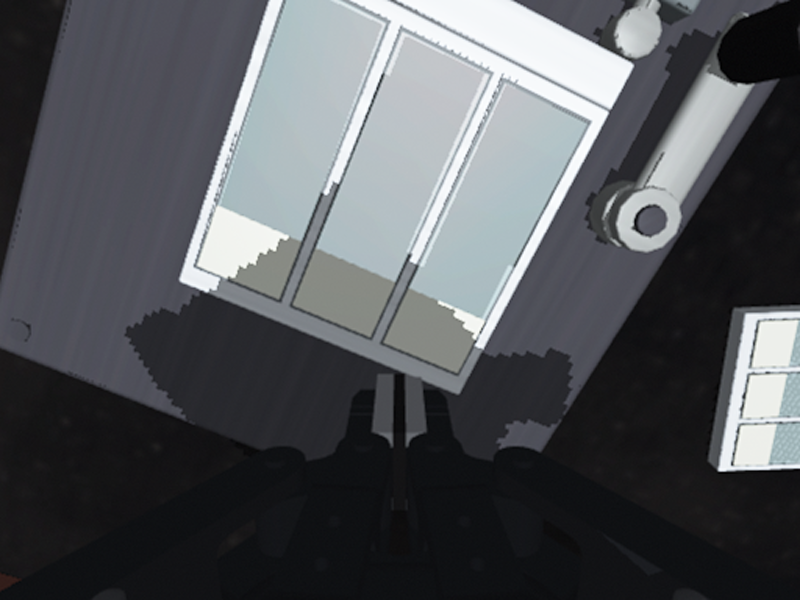

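```bash
python3 -m jog '[{"x":-2,"y":0,"z":-4,"ax":0,"ay":0,"az":0,"grip":0},{"x":-6,"y":0,"z":-14,"ax":0,"ay":0,"az":0,"grip":0},{"x":-6,"y":-40,"z":-14,"ax":0,"ay":0,"az":0,"grip":0},{"x":-6,"y":-80,"z":-14,"ax":0,"ay":0,"az":0,"grip":0},{"x":-6,"y":-120,"z":-14,"ax":0,"ay":0,"az":0,"grip":0}]'
python3 -m jog '[{"x":0,"y":0,"z":0,"ax":0,"ay":0,"az":0,"grip":35}]'
python3 -c "
from h import *
to(555,-90,140,-.81)"
```

```text
clock: 13.95
eef_pos: [437.1, -40.5, 149.0]
tool_rot: [-1.568, 0.001, -1.164]
force: [1.4, 0.4, -0.2]
width: 0.1
clock: 14.05
eef_pos: [440.4, -40.5, 151.7]
tool_rot: [-1.56, -0.004, -1.165]
force: [0.9, -0.4, 0.1]
width: 13.1
{'x': np.float64(90.7), 'y': np.float64(11.7), 'z': np.float64(85.8), 'ay': np.float64(-0.355)}
```

```bash
python3 -m jog '[{"x":30,"y":3,"z":28,"ax":0,"ay":-0.12,"az":0,"grip":35},{"x":60,"y":6,"z":56,"ax":0,"ay":-0.24,"az":0,"grip":35},{"x":90,"y":9,"z":85,"ax":0,"ay":-0.355,"az":0,"grip":35},{"x":90,"y":9,"z":85,"ax":0,"ay":-0.355,"az":0,"grip":35},{"x":90,"y":9,"z":85,"ax":0,"ay":-0.355,"az":0,"grip":35}]'
python3 - <<'E'
from h import *
import cv2
i=get_image("wrist");cv2.imwrite("pics/wrist12.png",cv2.resize(i["color"][:,:,::-1],(800,600),interpolation=cv2.INTER_CUBIC));np.save("wrist12.npy",i,allow_pickle=True)
s=read_state();print(s["eef_pos"],s["force"],s["width"],s["tool_rot"],s["qpos"])
E
```

```text
clock: 14.55
eef_pos: [550.2, -90.4, 137.5]
tool_rot: [-1.569, 0.001, -0.812]
force: [-0.1, 0.9, -0.3]
width: 34.7
[549.20117404 -89.85155221 137.82117558] [-0.7571864   0.94461274  0.17421314] 34.956746630915234 [-1.57045374e+00  6.83803023e-04 -8.10472617e-01] [ 0.63214449  0.77905944 -0.84749063  1.8643892   0.76593904  0.8615821
 -1.41637241]
```

View pics/wrist12.png

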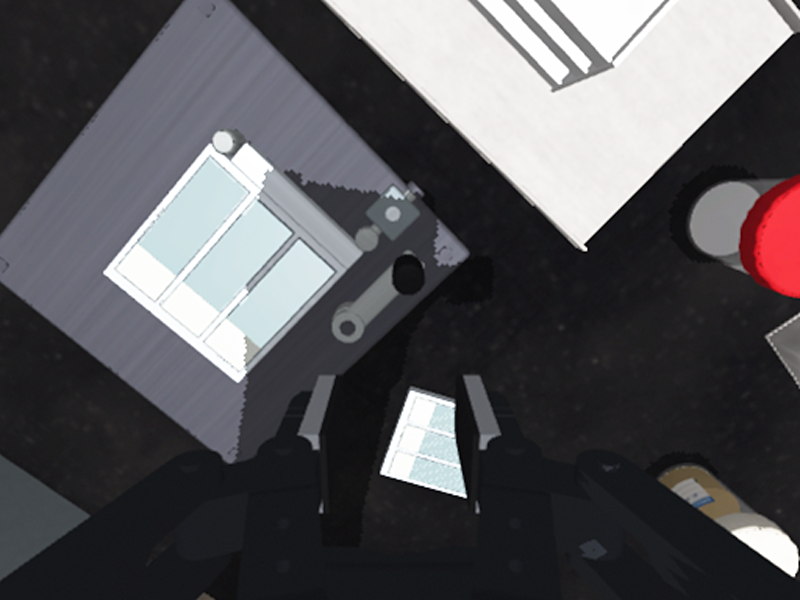

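```bash
python3 - <<'E'
from h import *
im=np.load("wrist12.npy",allow_pickle=True).item();k=1.5625
np.set_printoptions(precision=2,suppress=True)
P=lambda u,v,z:ray(im,(u+.5)/k-.5,(v+.5)/k-.5,z)[:2]
print(P(409,270,54),P(347,325,28),P(224,140,29),P(367,237,23), P(555,91,20))
th,R,t=car(im,[(242,382),(105,272),(363,262)])
print(R.T@(P(224,140,29)-t),R.T@(P(367,237,23)-t))
to(569,-78,80)
E
```

```text
[572.15 -75.66] [525.5  -76.95] [553.94  23.99] [565.21 -54.14] [674.73 -71.75]
carrier yaw -0.03491294047414103 [553.71  20.89] res [ 2.67 -0.46 -0.11  0.48 -2.56 -0.02]
[0.12 3.11] [ 14.11 -74.58]
{'x': np.float64(5.1), 'y': np.float64(57.8), 'z': np.float64(22.5)}
```

```bash
python3 - <<'E'
from h import *
import cv2
im=np.load("wrist12.npy",allow_pickle=True).item();k=1.5625
th=-.0072;R=np.array([[np.cos(th),-np.sin(th)],[np.sin(th),np.cos(th)]])
for q in [(-94,-82),(-94,6),(6,-82),(-6,6),(-6,-6),(6,-6)]:
    w=R@q+[553.4,24.2];print(q,proj(im,np.r_[w,22])*k)
cv2.imwrite("pics/w12c.png",cv2.resize(im["color"][70:260,50:300,::-1],None,fx=3.1,fy=3.1,interpolation=cv2.INTER_CUBIC))
E
```

```text
(-94, -82) [239.22617965 381.36253958]
(-94, 6) [103.86749054 271.99636692]
(6, -82) [363.69299264 250.65536511]
(-6, 6) [209.75586606 141.05300035]
(-6, -6) [229.75914521 159.39166121]
(6, -6) [245.55494283 140.31971931]
```

View pics/w12c.png

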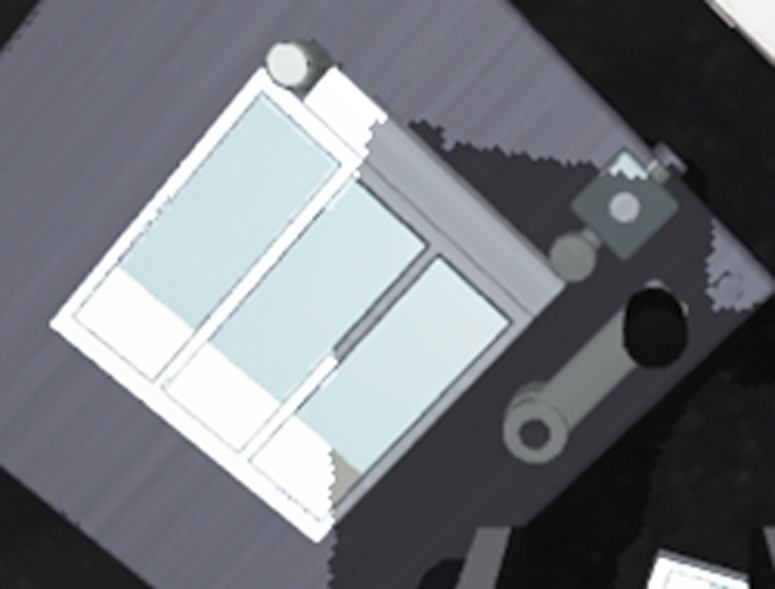

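```bash
python3 -m jog '[{"x":2,"y":0,"z":11,"ax":0,"ay":0,"az":0,"grip":35},{"x":5,"y":20,"z":22.5,"ax":0,"ay":0,"az":0,"grip":35},{"x":5,"y":40,"z":22.5,"ax":0,"ay":0,"az":0,"grip":35},{"x":5,"y":58,"z":22.5,"ax":0,"ay":0,"az":0,"grip":35},{"x":5,"y":58,"z":22.5,"ax":0,"ay":0,"az":0,"grip":35}]'
python3 - <<'E'
from h import *
import cv2
i=get_image("wrist");cv2.imwrite("pics/wrist13.png",cv2.resize(i["color"][:,:,::-1],(800,600),interpolation=cv2.INTER_CUBIC));np.save("wrist13.npy",i,allow_pickle=True)
s=read_state();print(s["eef_pos"],s["force"],s["width"],s["tool_rot"])
to(569,-78,43,-.81)
i=get_image("scene");cv2.imwrite("pics/scene13.png",cv2.resize(i["color"][60:260,140:340,::-1],(600,600),interpolation=cv2.INTER_CUBIC))
E
```

```text
clock: 15.1
eef_pos: [567.4, -78.1, 78.3]
tool_rot: [-1.574, 0.003, -0.809]
force: [-0.3, -0.6, -0.6]
width: 35.3
[568.25802956 -78.02622581  79.5527557 ] [ 1.0409275  -0.27553068  0.48527261] 35.095059374182085 [-1.57244039e+00  1.40372502e-03 -8.09008679e-01]
{'x': np.float64(0.5), 'y': np.float64(36.6), 'z': np.float64(0.6), 'ay': np.float64(0.001)}
```

View pics/wrist13.png

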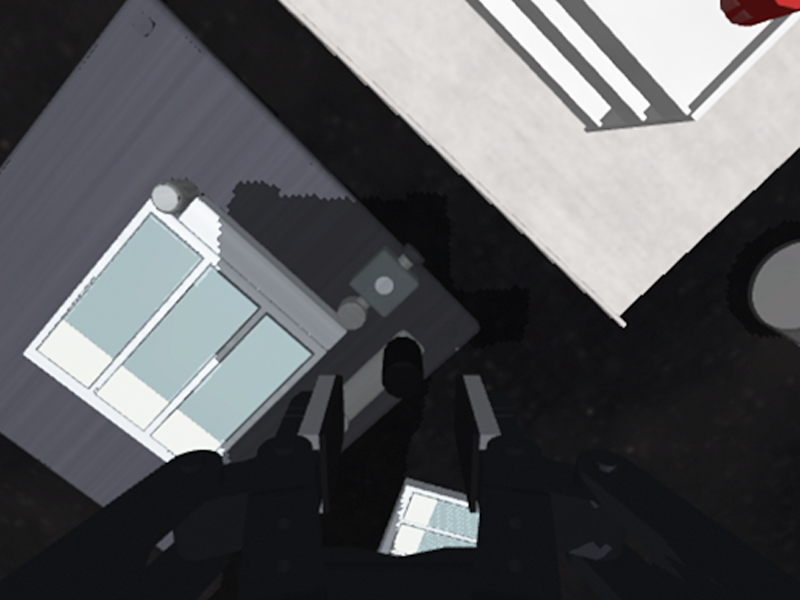

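View pics/scene13.png

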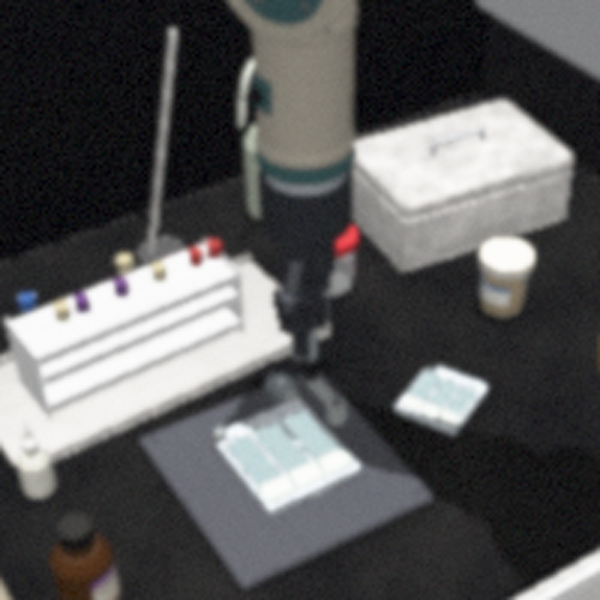

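```bash
python3 -m jog '[{"x":0.5,"y":12,"z":0.5,"ax":0,"ay":0,"az":0,"grip":35},{"x":0.5,"y":24,"z":0.5,"ax":0,"ay":0,"az":0,"grip":35},{"x":0.5,"y":35,"z":0.5,"ax":0,"ay":0,"az":0,"grip":35},{"x":0.5,"y":35,"z":0.5,"ax":0,"ay":0,"az":0,"grip":35}]'
python3 - <<'E'
from h import *
import cv2
i=get_image("wrist");cv2.imwrite("pics/wrist14.png",cv2.resize(i["color"][:,:,::-1],(800,600),interpolation=cv2.INTER_CUBIC));np.save("wrist14.npy",i,allow_pickle=True)
s=read_state();print(s["eef_pos"],s["force"],s["width"],s["tool_rot"])
E
```

```text
clock: 15.6
eef_pos: [568.6, -78.8, 43.5]
tool_rot: [-1.573, 0.002, -0.81]
force: [-0.9, 0.2, 0.7]
width: 35.1
[569.12020384 -78.54854529  44.28824008] [-0.07001123 -0.40261659  0.10862637] 34.94678018694607 [-1.57208068e+00  1.44911705e-03 -8.10017578e-01]
```

View pics/wrist14.png

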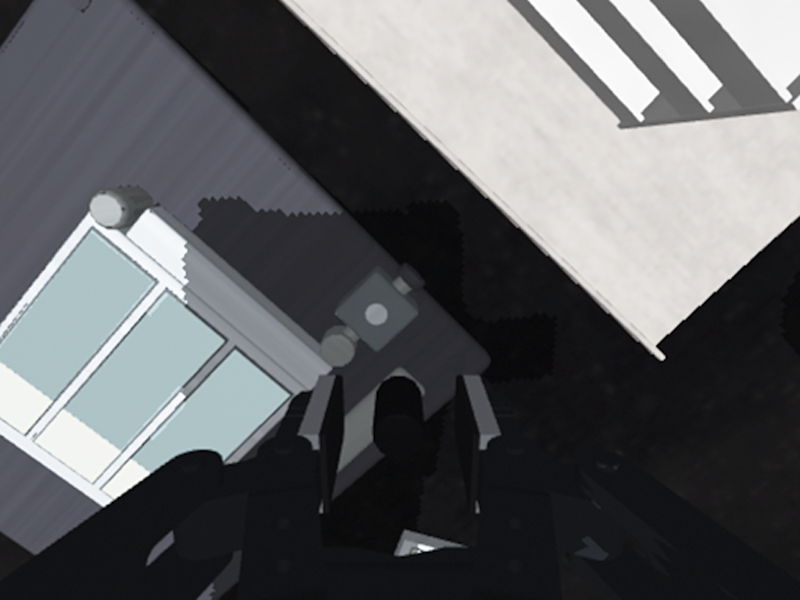

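```bash
python3 -m jog '[{"x":0,"y":0,"z":0,"ax":0,"ay":0,"az":0,"grip":22},{"x":0,"y":0,"z":0,"ax":0,"ay":0,"az":0,"grip":22},{"x":-4,"y":0,"z":1,"ax":0,"ay":0,"az":0,"grip":22},{"x":-8,"y":0,"z":4,"ax":0,"ay":0,"az":0,"grip":22},{"x":-12.4,"y":0,"z":6.8,"ax":0,"ay":0,"az":0,"grip":22}]'
python3 -m jog '[{"x":-5,"y":0,"z":2.4,"ax":0,"ay":0,"az":0,"grip":22},{"x":-10.4,"y":0,"z":4.3,"ax":0,"ay":0,"az":0,"grip":22},{"x":-16,"y":0,"z":5.3,"ax":0,"ay":0,"az":0,"grip":22},{"x":-21.5,"y":0,"z":5.8,"ax":0,"ay":0,"az":0,"grip":22}]'
python3 - <<'E'
from h import *
import cv2
i=get_image("wrist");cv2.imwrite("pics/wrist15.png",cv2.resize(i["color"][:,:,::-1],(800,600),interpolation=cv2.INTER_CUBIC));np.save("wrist15.npy",i,allow_pickle=True)
s=read_state();print(s["eef_pos"],s["force"],s["width"],s["tool_rot"])
E
```

```text
clock: 16.15
eef_pos: [567.9, -64.9, 45.8]
tool_rot: [-1.568, -0.003, -0.81]
force: [5.2, -1.4, -2.0]
width: 21.8
clock: 16.55
eef_pos: [556.1, -44.3, 45.8]
tool_rot: [-1.569, -0.001, -0.81]
force: [2.9, -0.6, 0.4]
width: 21.8
[554.88050052 -43.48945368  45.6271007 ] [1.20715608 0.10522134 1.27313533] 22.01226113378707 [-1.57039244e+00  7.81426211e-04 -8.08306731e-01]
```

View pics/wrist15.png

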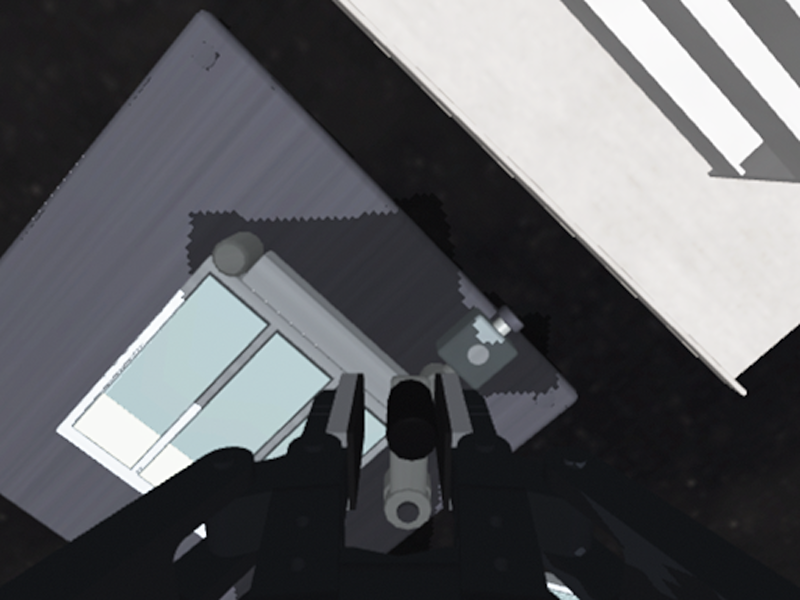

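```bash
python3 -m jog '[{"x":-5.5,"y":0,"z":-0.4,"ax":0,"ay":0,"az":0,"grip":22},{"x":-11,"y":0,"z":-1.5,"ax":0,"ay":0,"az":0,"grip":22},{"x":-16.5,"y":0,"z":-3.4,"ax":0,"ay":0,"az":0,"grip":22},{"x":-21.5,"y":0,"z":-5.8,"ax":0,"ay":0,"az":0,"grip":22},{"x":-25,"y":0,"z":-8,"ax":0,"ay":0,"az":0,"grip":22}]'
python3 -m jog '[{"x":-2.5,"y":0,"z":-2,"ax":0,"ay":0,"az":0,"grip":22},{"x":-4.5,"y":0,"z":-3.5,"ax":0,"ay":0,"az":0,"grip":22}]'
python3 - <<'E'
from h import *
import cv2
i=get_image("wrist");cv2.imwrite("pics/wrist16.png",cv2.resize(i["color"][:,:,::-1],(800,600),interpolation=cv2.INTER_CUBIC));np.save("wrist16.npy",i,allow_pickle=True)
s=read_state();print(s["eef_pos"],s["force"],s["width"],s["tool_rot"])
E
```

```text
clock: 17.1
eef_pos: [531.7, -32.5, 45.3]
tool_rot: [-1.571, 0.0, -0.81]
force: [1.2, -0.5, 0.5]
width: 22.1
clock: 17.3
eef_pos: [526.4, -32.0, 45.3]
tool_rot: [-1.571, 0.0, -0.81]
force: [1.6, -0.5, 1.1]
width: 22.0
[526.0695081  -31.91590457  45.24359779] [ 1.28420073 -0.57011519  0.15333126] 22.362892475963555 [-1.57165857e+00  4.59797494e-04 -8.10023680e-01]
```

View pics/wrist16.png

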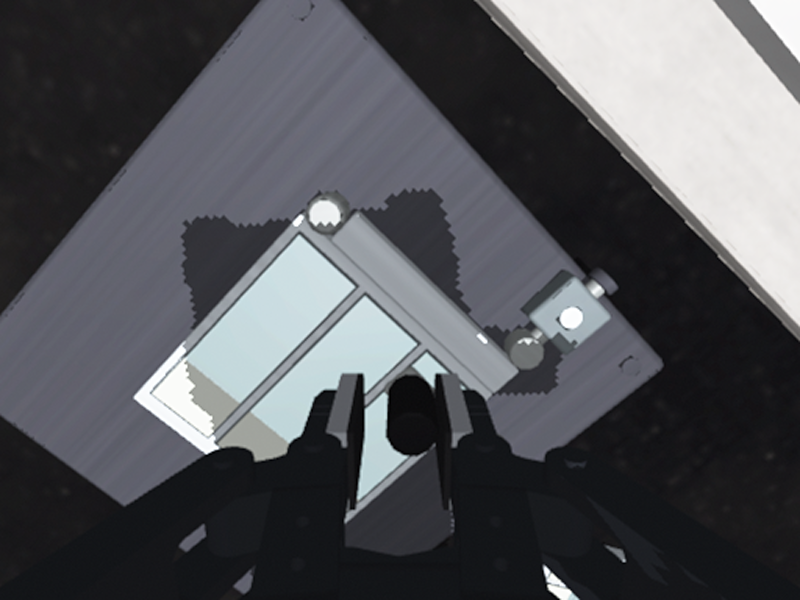

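```bash
python3 -m jog '[{"x":-0.8,"y":0,"z":-0.8,"ax":0,"ay":0,"az":0,"grip":22},{"x":-1.5,"y":0,"z":-1.5,"ax":0,"ay":0,"az":0,"grip":22}]'
python3 -m jog '[{"x":-0.8,"y":0,"z":-0.8,"ax":0,"ay":0,"az":0,"grip":22},{"x":-1.5,"y":0,"z":-1.5,"ax":0,"ay":0,"az":0,"grip":22}]'
```

```text
clock: 17.55
eef_pos: [524.9, -31.8, 45.3]
tool_rot: [-1.571, -0.0, -0.81]
force: [1.6, 0.0, -0.4]
width: 22.1
clock: 17.75
eef_pos: [524.3, -32.0, 45.5]
tool_rot: [-1.569, -0.002, -0.81]
force: [6.6, -1.9, -2.5]
width: 22.1
```

```bash
python3 -m jog '[{"x":3,"y":0,"z":1.5,"ax":0,"ay":0,"az":0,"grip":24},{"x":3.5,"y":0,"z":1.5,"ax":0,"ay":0,"az":0,"grip":32},{"x":3.5,"y":0,"z":1.5,"ax":0,"ay":0,"az":0,"grip":35}]'
python3 -m jog '[{"x":0,"y":-15,"z":0,"ax":0,"ay":0,"az":0,"grip":35},{"x":0,"y":-40,"z":0,"ax":0,"ay":0,"az":0,"grip":35},{"x":0,"y":-80,"z":0,"ax":0,"ay":0,"az":0,"grip":35},{"x":0,"y":-120,"z":0,"ax":0,"ay":0,"az":0,"grip":35}]'
python3 -m jog '[{"x":-20,"y":0,"z":-40,"ax":0,"ay":0,"az":0,"grip":35},{"x":-40,"y":0,"z":-80,"ax":0,"ay":0,"az":0,"grip":35},{"x":-40,"y":0,"z":-80,"ax":0,"ay":0,"az":0,"grip":35},{"x":-40,"y":0,"z":-80,"ax":0,"ay":0,"az":0,"grip":35}]'
python3 - <<'E'
from h import *
import cv2
for n in("wrist","scene"):
  i=get_image(n);cv2.imwrite(f"pics/{n}17.png",cv2.resize(i["color"][:,:,::-1],(800,600),interpolation=cv2.INTER_CUBIC));np.save(n+"17.npy",i,allow_pickle=True)
  if n=="wrist":cv2.imwrite("pics/wrist17c.png",cv2.resize(i["color"][0:200,150:440,::-1],None,fx=2.75,fy=2.75,interpolation=cv2.INTER_CUBIC))
s=read_state();print(s["eef_pos"],s["force"],s["width"])
E
```

```text
clock: 18.05
eef_pos: [525.5, -33.3, 45.1]
tool_rot: [-1.572, 0.001, -0.81]
force: [-0.3, -0.2, 0.3]
width: 35.2
clock: 18.45
eef_pos: [525.0, -32.9, 166.0]
tool_rot: [-1.572, 0.002, -0.809]
force: [1.5, 0.3, -0.6]
width: 34.7
clock: 18.85
eef_pos: [439.7, -60.0, 165.4]
tool_rot: [-1.572, -0.0, -0.811]
force: [0.2, 1.3, 0.2]
width: 35.0
[441.80624374 -59.03185182 165.52778276] [ 1.47065182  0.70296202 -0.05052325] 34.963460019774395
```

View pics/wrist17.png

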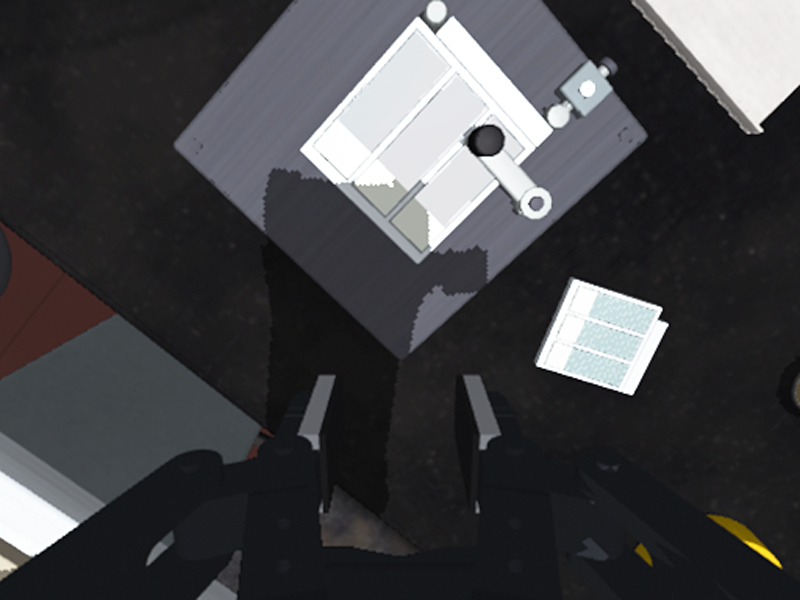

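View pics/scene17.png

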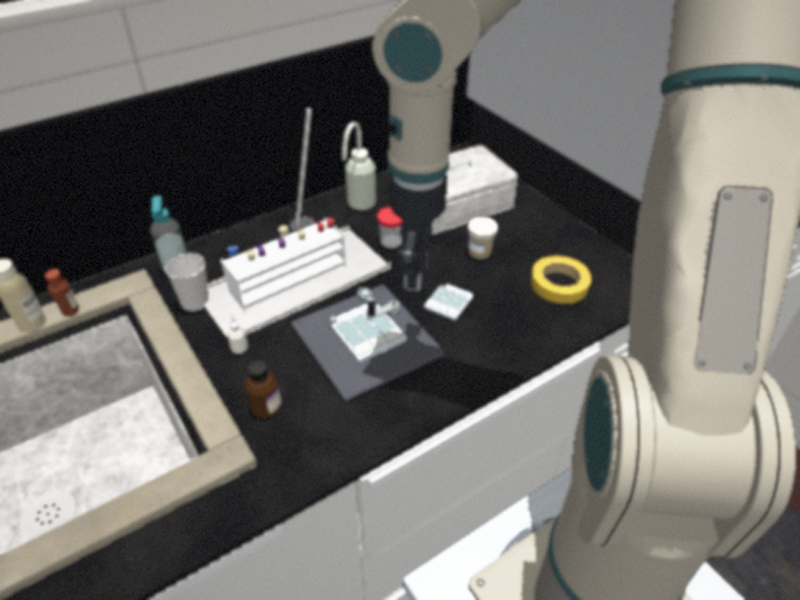

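```bash
python3 - <<'E'
from h import *
im=np.load("wrist17.npy",allow_pickle=True).item();k=1.5625
np.set_printoptions(precision=2,suppress=True)
P=lambda u,v,z:ray(im,(u+.5)/k-.5,(v+.5)/k-.5,z)[:2]
th,R,t=car(im,[(418,264),(301,149),(552,133)])
peg=P(436,11,29);nose=P(558,117,23);piv=P(536,203,28);knob=P(487,138,54)
print("peg",R.T@(peg-t),"nose",R.T@(nose-t),"clip ang",np.arctan2(*(knob-piv)[::-1])+.025)
E
```

```text
carrier yaw -0.02431366619475024 [553.7   22.88] res [ 0.69 -0.08  0.31 -0.23 -1.    0.3 ]
peg [-0.27  1.05] nose [ 11.98 -77.72] clip ang 1.5711950978562677
```

View pics/wrist17c.png

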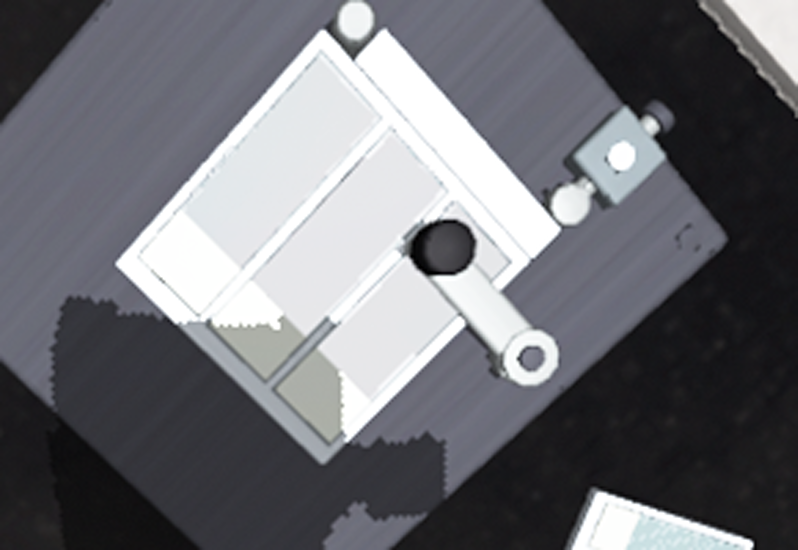

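```bash
python3 -c "
from cell import *
print(finish_job())"
```

```text
the job is handed in; nothing more can be done
None
```

The carrier is home against the peg and the stop, the clip is swung fully over it, and the robot has let go. I handed the job in at about 19 s; the hand-in reports no verdict.

**What I did:** I turned the carrier on the peg with the shut fingertips until its far edge met the stop nose. The first press, about 25 mm from the corner, read only about 9 N, so I backed off. I pressed again about 12 mm from the corner and held about 10–11 N for over a second. Then I caged the black knob between the open fingers, swung the clip to its end stop, opened, and lifted away.

**Last checks:**

| Check | Measured | Required |
|---|---|---|
| Notch point to peg axis | about 0.4 mm after the first press; about 1.1 mm in the final picture, where the corner points fitted up to 1 mm off | below 2.5 mm |
| Far edge plane to nose axis | about 6 mm, which is contact | below 7.8 mm |
| Clip angle | about 1.57 rad | above 1.4 rad |

- **Bystanders:** The bottles and the cup look undisturbed in the final scene picture; I did not measure them.
- **Forces:** The largest push I read was about 11.5 N, against the 15 N limit. The wrist sensor read 3–4 N upward during the hold.
- **Not measured:** The force on the stop itself. I inferred about 6 N from the push and the leverage, against the 4 N needed.
- **One bad fit on the way:** A fit before the clip swing put the notch about 3 mm off the peg. An enlarged crop showed I had misread a shadowed corner, and the carrier was still home.

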